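# Unload the lens spin dryer

## Task

Unload the lens spin dryer: swing its clear lid right over to the open stop, then loosen the black wing knob on the rotor hub as far as it will go; it has a left-hand thread, so turn it clockwise seen from above (about one turn), which raises the hub cap off the carriers' toes. Draw every lens carrier outwards from under the cap and lay it flat, fin upwards, on the floor of the steel parts tray, none on top of another; then lower the lid gently until it is fully closed, leaving the knob loose. Bring the lid softly onto both of its stops, and leave the other things on the bench where they are.

Things in the scene. Friction and masses are not known exactly. Their poses are not given: they have to be found in the camera images.
- spinner: Grey bench spin dryer, fixed: housing 270 (x) x 250 (y) x 70 mm high, round bowl 208 mm across and 20 mm deep in its top, black control panel on the front (-x). Origin at the centre of its underside, on the bench; z up; the lid's hinge runs parallel to its x axis at its left (+y) side.
- lid (a joint): Clear box-shaped lid. 0 = closed on the rim, 1.85 rad = open on its stop (swung up and over to the left, past upright). Stiff hinge: it stays wherever it is left; moving it takes 0.5 to 4 N. Closed, its top is 128 mm above the bench; 218 mm in x, 221 mm from hinge to right wall (upright for 30 mm, then chamfered inwards). Keep it slower than 1 rad/s near either stop.
- lid_handle (a point): Middle of the lid's handle: a round steel bar 12 mm thick, 110 mm long, parallel to the hinge, held 38 mm off the lid's right wall by two arms 90 mm apart; closed, it is 86 mm above the bench. x axis along the bar; y towards the hinge when closed (the axes turn with the lid).
- lid_hinge (a point): Middle of the lid's hinge line, 74 mm above the bench; fixed, with the dryer's axes; the hinge line is its x axis, the bowl's and knob's axis at y = -0.112. With the lid at angle q the handle's middle is at y = -0.259 cos q + 0.012 sin q, z = 0.259 sin q + 0.012 cos q (m) in this frame.
- rotor: Aluminium rotor disc in the bowl, radius 97 mm, braked (it does not turn); origin at the centre of its underside, z up. Four radial slots between ribs 5 mm high point along its +x, +y, -x and -y axes; carriers lie in them on its top face, 10 mm above the origin, with 2.5 mm play on either side.
- hub_knob (a joint): Black wing knob on the rotor's hub, on a left-hand thread. 0 = tight; grows as it is turned clockwise seen from above; 6.2 rad = fully loosened (end stop). It turns freely against 0.15 N m of friction and lifts itself and the hub cap 8 mm per turn.
- knob_grip (a point): Where to grip the knob: on its axis, 8 mm below its top. The wing is a bar 64 mm long along this point's x axis and 16 mm thick along y; 21 mm below this point it ends in a boss 26 mm across, and 27 mm below lies the top face of the steel hub cap, 58 mm across.
- hub_cap (a joint): Height in m of the hub cap (steel, 58 mm diameter, does not turn) above its tight position; 0 to 0.0079, driven by the knob. Its down-turned skirt (outer radius 28 mm) hooks over a 5 mm lug on each carrier's toe; a carrier can be drawn out once the cap has risen 6 mm.
- tray: Grey folded steel parts tray, loose, 116 mm (its x) x 260 mm (its y), walls 20 mm high and 2 mm thick, floor 2 mm; origin at the centre of its underside, z up.
- carrier_0: Aluminium lens carrier (two to four present, all alike), 76 x 44 mm, plate 10 mm thick, 90 to 150 g. Origin mid-underside, z up, x from toe to outer end; in the rotor x points outwards, origin 56 mm from the axis. Grip fin at x = +23 mm: 26 mm along x, 10 mm thick along y, 10 to 42 mm high. Toe (x -38 to -26 mm) has a 5 mm lug hooked behind the hub cap: draw 12 mm or more outwards, then lift.
- carrier_1: Aluminium lens carrier (two to four present, all alike), 76 x 44 mm, plate 10 mm thick, 90 to 150 g. Origin mid-underside, z up, x from toe to outer end; in the rotor x points outwards, origin 56 mm from the axis. Grip fin at x = +23 mm: 26 mm along x, 10 mm thick along y, 10 to 42 mm high. Toe (x -38 to -26 mm) has a 5 mm lug hooked behind the hub cap: draw 12 mm or more outwards, then lift.
- carrier_2: Aluminium lens carrier (two to four present, all alike), 76 x 44 mm, plate 10 mm thick, 90 to 150 g. Origin mid-underside, z up, x from toe to outer end; in the rotor x points outwards, origin 56 mm from the axis. Grip fin at x = +23 mm: 26 mm along x, 10 mm thick along y, 10 to 42 mm high. Toe (x -38 to -26 mm) has a 5 mm lug hooked behind the hub cap: draw 12 mm or more outwards, then lift.
- carrier_3: Aluminium lens carrier (two to four present, all alike), 76 x 44 mm, plate 10 mm thick, 90 to 150 g. Origin mid-underside, z up, x from toe to outer end; in the rotor x points outwards, origin 56 mm from the axis. Grip fin at x = +23 mm: 26 mm along x, 10 mm thick along y, 10 to 42 mm high. Toe (x -38 to -26 mm) has a 5 mm lug hooked behind the hub cap: draw 12 mm or more outwards, then lift.
- solvent: Bystander: white 60 mm solvent bottle, 113 mm tall; origin at the centre of its underside. To be left alone.
- dropper: Bystander: 34 mm dropper bottle, 102 mm tall; origin at the centre of its underside. To be left alone.
- adapter: Bystander: black ring, 63 mm across, 16 mm high; origin at the centre of its underside. To be left alone.
- eye_loupe: Bystander: black eye loupe, 33 mm across, 32 mm high; origin at the centre of its underside. To be left alone.
- the_mouse: Bystander: black computer mouse, 105 x 60 x 36 mm; origin at the centre of its underside. To be left alone.

How it is judged:
By the outcome, as a careful person would: the job done as asked, in the order asked, and still so for the second after the job is handed in, with the robot touching nothing.
Of carrier_0, carrier_1, carrier_2, carrier_3 only 2 to 4 are there at a start; the rules pass over those that are not, and their reading is None.
At some moment in a run one of tray may be knocked a few centimetres aside while the robot is not near it.
Once in a run the grip may slacken for a moment while it holds something.
It also fails if it takes over 210 s, if anything falls off the work surface, if the arm or the gripper's body presses on something with over 40 N, if the wrist force passes 120 N, or if a joint passes its speed limit or range.

## Robot

A 6-joint arm with a two-finger parallel gripper is mounted at the origin on a cart in front of the work surface, level with it; the furniture and walls round the work are solid. World frame = base frame: x ahead of the robot, y to its left, z up, the work surface at z = 0. Lengths are in m, angles in rad, forces in N, time in s.
With the tool pointing down it reaches from about 0.35 to 0.975 m from the base axis. Payload 4.9 kg.
Tool frame: the origin (TCP) lies at the very end of the fingers, on their centre line; the grasp point (between the pads) lies ctrl.grip_point_offset behind it (ctrl.grip_point_offset is the distance from the TCP to the grasp point, in m); z points along the fingers, y is the line along which they close (so a half turn about z gives the same grasp; the last joint's range is limited). The gripper opens to 85 mm and grips with 20 to 120 N. Pads are 22 mm wide; open, the fingers measure 114 mm over their backs; the gripper's body (76 mm by 85 mm) begins 54 mm behind the grasp point. The pads swing forward as they close: fully open they stand 13 mm farther back than shut.
Start: joints at [1.164, 0.053, 1.613, -0, 1.476, -0.119], TCP at [0.177, 0.599, 0.231] pointing down, gripper open.
Joint ranges: [-3.01, 3.01], [-1.01, 2.22], [0.06, 2.58], [-1.02, 4.17], [0.09, 2.62], [-3.14, 3.14]. Speed limits (rad/s): [2.57, 2.57, 3.14, 3.14, 3.14, 3.14].

## Interface

Orientations are given as a rotation vector (axis times angle).
In Python, from station import ctrl gives the robot as it stands. The module is installed in compiled form; this text tells all that it offers.
- The arm moves only by the tool drive_tool, never from a script. Its argument "steps" is a list of rows, each an object with "translation": the shift along the tool's x, y, z normalised to -1 to 1, where 1 is 4 cm, a list of three; "angular": the turn, a rotation vector about the tool's x, y, z normalised to -1 to 1, where 1 is 8 degrees, a list of three; "gripper": the opening, from 0 (shut) to 1 (fully open). In form: [{"translation": [dx, dy, dz], "angular": [wx, wy, wz], "gripper": gripper}, ...]. A call has 1 to 8 rows; each row shifts and turns the commanded pose from where the row before left it, along the tool's axes as they then stand; what a row does not reach is not made up. A row lasts 1/8 s, in which the tool goes at most 62.5 mm and 10.7 degrees, less where a joint would pass 70% of its speed; a pose out of reach is approached as far as the arm can. A call with a number of a shift or a turn outside -1 to 1 is refused whole. A call with a gripper value outside its range is refused whole. The fingers move at their own pace and stop on an object; "force" is the grip in N (left out, the last holds). Time passes only in rows, so rows that do not move let the fingers close. It gives the time, the measured TCP pose, the force, the opening and the grip force at its end, in the units of the state.
- ctrl.get_obs(): the state, without advancing time (a new reading comes with each control period).
- ctrl.get_image(name): name is "side" or "top"; returns a dict with "color" (400x640x3 uint8, red, green, blue), "depth" (400x640 float32, m along the optical axis (not along the pixel's ray), 0 where there is no reading), "fx", "fy", "cx", "cy" (pixels), "R" (3x3) and "t" (3): a world point X has camera coordinates R X + t. Camera axes: x right, y down, z forward; pixel columns grow to the right and rows downward; lengths in m; the calibration is good to about 2 mm. A picture is of the moment at which its call begins.
- ctrl.finish_job(): hands the job in; it is judged then, once.
The state is a dict: "t": time; "q": joint angles; "dq": joint speeds; "effort": joint torques, N m; "tool_pos": TCP position; "tool_rot": TCP orientation; "contact_force": force on the tool from outside, world axes, zero at the start; "wrist_torque": the same for the moment, N m; "opening": finger opening in m; "grip_force": force on a finger pad.
Only numpy, scipy, OpenCV 4.12 (cv2) and the standard library are available. Lean on these libraries where they do the work, as an engineer would, in place of code of your own. Each camera call takes 0.05 s, during which the arm holds its last target. There are 200 camera calls.

## Working session

There is one attempt and no reset: what is moved stays moved. The work goes in short steps, Python scripts to look and compute and a tool call to move; the robot and the scene stay as the last step left them, time stands still between calls to the robot, and variables do not carry over. Pictures are saved under pics/ and viewed, at most 14 in all, crops included, and the job is handed in when it is done.

Besides the shell and the picture viewer there is one more tool, called after "Call:" by a JSON object that holds its "name" and its "arguments", one argument or row to a line. drive_tool: Moves the arm, as the interface text tells. Its arguments: {"type":"object","properties":{"steps":{"type":"array"},"force":{"type":"number"}},"required":["steps"]}

```bash
mkdir -p pics; cat > h.py <<'E'
import numpy as np, cv2
from station import ctrl
from scipy.spatial.transform import Rotation as Rn
def shot(name,fn=None):
    im=ctrl.get_image(name)
    if fn: cv2.imwrite('pics/'+fn,im['color'][:,:,::-1])
    return im
def cloud(im):
    d=im['depth'];v,u=np.mgrid[:d.shape[0],:d.shape[1]]
    P=np.stack([(u-im['cx'])/im['fx']*d,(v-im['cy'])/im['fy']*d,d],-1)
    W=(P-im['t'])@im['R']; W[d==0]=np.nan
    return W
E
python3 - <<'E'
from h import *
o=ctrl.get_obs();print({k:np.round(v,3) for k,v in o.items()},ctrl.grip_point_offset)
for n in('side','top'):
    im=shot(n,n+'0.png');np.savez(n+'0.npz',**im);print(n,im['fx'],im['fy'],im['cx'],im['cy'],np.round(im['R'],3).tolist(),np.round(im['t'],3), np.round(-im['R'].T@im['t'],3))
E
```

```text
{'t': np.float64(0.0), 'q': array([ 1.164,  0.053,  1.614, -0.   ,  1.476, -0.119]), 'dq': array([ 0.002, -0.   , -0.001,  0.001,  0.001, -0.   ]), 'effort': array([-2.0000e-03, -3.9373e+01, -3.7015e+01, -0.0000e+00,  7.0000e-03,
       -0.0000e+00]), 'tool_pos': array([0.177, 0.599, 0.23 ]), 'tool_rot': array([-4.500e-01, -3.109e+00,  3.000e-03]), 'contact_force': array([-0.706, -0.782,  0.674]), 'wrist_torque': array([-0.011,  0.041,  0.041]), 'grip_force': np.float64(0.0), 'opening': np.float64(0.085)} 0.0187
side 454.44905015575404 454.44905015575404 318.3832986207742 200.29331385222522 [[1.0, 0.021, -0.005], [0.008, -0.574, -0.819], [-0.02, 0.819, -0.574]] [-0.541  0.048  1.477] [ 0.57  -1.17   0.884]
top 492.5373678976587 492.5373678976587 313.4487526058526 190.06784877429197 [[0.001, -1.0, 0.003], [-0.989, -0.001, -0.149], [0.149, -0.003, -0.989]] [-0.032  0.539  1.516] [ 0.307 -0.026  1.58 ]
```

View pics/top0.png

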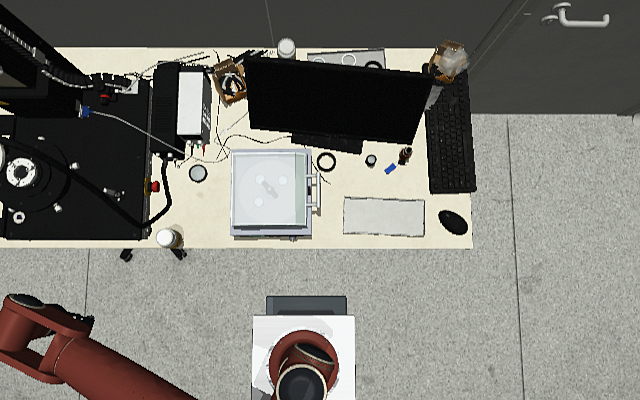

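View pics/side0.png

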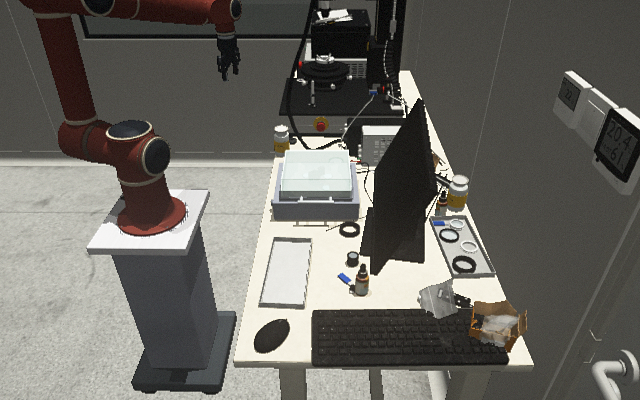

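The top view shows the dryer at about (270,193), its handle bar at u≈314, the tray at (384,216), mouse (453,222), ring (327,161), loupe (371,160) and dropper (404,155). The side view agrees. Next I'll zoom in and measure.

```bash
python3 - <<'E'
from h import *
a=cv2.imread('pics/top0.png')[140:245,220:350];b=cv2.imread('pics/side0.png')[140:235,260:370]
cv2.imwrite('pics/z1.png',np.vstack([cv2.resize(a,(650,525)*1)[:,:],])) 
t=dict(np.load('top0.npz'));W=cloud(t)
s=dict(np.load('side0.npz'));Ws=cloud(s)
np.set_printoptions(precision=3,suppress=True)
# tray from top: region
for nm,W_,roi in(('top',W,(185,245,335,435)),('side',Ws,(230,312,252,320))):
    r=W_[roi[0]:roi[1],roi[2]:roi[3]].reshape(-1,3)
    m=(r[:,2]>.012)&(r[:,2]<.04);q=r[m]
    rc=cv2.minAreaRect(q[:,:2].astype(np.float32));print(nm,'tray',rc,m.sum(),np.nanmedian(r[:,2]))
# housing z~0.07
for nm,W_ in(('top',W),('side',Ws)):
    r=W_.reshape(-1,3)
    m=(abs(r[:,2]-.07)<.004)&(r[:,0]>.3)&(r[:,0]<.75)&(r[:,1]>-.15)&(r[:,1]<.25);q=r[m]
    print(nm,'hous',cv2.minAreaRect(q[:,:2].astype(np.float32)),m.sum(),q.min(0),q.max(0))
print('handle top depth'); print(W[165:222:6,306:324:2,2])
print(W[193,306:324:2])
E
```

```text
top tray ((0.48266398906707764, -0.2663264572620392), (0.29752761125564575, 0.16456338763237), 87.70231628417969) 249 0.0010574038399760234
side tray ((0.4785585403442383, -0.26688408851623535), (0.2891668379306793, 0.1551748663187027), 88.01978302001953) 341 0.0006207329329669501
top hous ((0.5543256402015686, 0.05964893102645874), (0.3875487148761749, 0.33608293533325195), 86.748291015625) 958 [ 0.395 -0.143  0.066] [0.729 0.249 0.074]
side hous ((0.5554113388061523, 0.09841573238372803), (0.31883150339126587, 0.25403285026550293), 1.3555545806884766) 668 [ 0.397 -0.029  0.066] [0.712 0.229 0.074]
handle top depth
[[ 0.086  0.071  0.079  0.001  0.004  0.005  0.015 -0.004 -0.008]
 [ 0.082  0.072  0.07   0.005 -0.    -0.001  0.004  0.004  0.   ]
 [ 0.083  0.083  0.083  0.082  0.089  0.098  0.098  0.002 -0.006]
 [ 0.091  0.076  0.069 -0.002 -0.005  0.09   0.095  0.009 -0.004]
 [ 0.084  0.075  0.068 -0.002 -0.003  0.093  0.098 -0.003 -0.003]
 [ 0.082  0.065  0.071  0.004 -0.007  0.09   0.097  0.002 -0.   ]
 [ 0.081  0.066  0.069 -0.001 -0.006 -0.003  0.092 -0.001  0.001]
 [ 0.076  0.072  0.07   0.004  0.001  0.004  0.092  0.085 -0.002]
 [ 0.083  0.069  0.07   0.004 -0.003  0.     0.005 -0.008 -0.004]
 [ 0.082  0.069  0.069  0.003 -0.002  0.001  0.003 -0.002 -0.004]]
[[ 0.524 -0.008  0.082]
 [ 0.525 -0.014  0.071]
 [ 0.525 -0.02   0.076]
 [ 0.536 -0.026 -0.003]
 [ 0.535 -0.033  0.   ]
 [ 0.523 -0.039  0.087]
 [ 0.522 -0.045  0.094]
 [ 0.536 -0.052 -0.004]
 [ 0.536 -0.059 -0.006]]
```

View pics/z1.png

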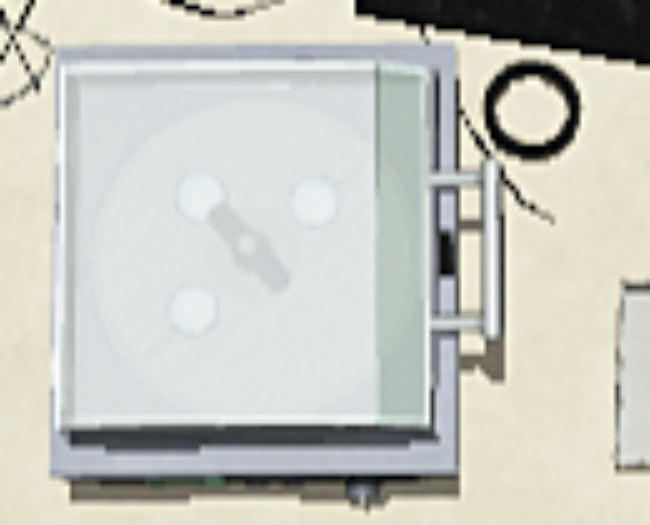

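The crop shows three carriers, with lens discs at (200,195), (315,203) and (193,310). The lower-right slot is empty. The wing runs from (215,205) to (285,285), and the handle bar from (490,163) to (492,338). I'll raycast these points and check the sizes.

```bash
cat >> h.py <<'E'
def ray(im,u,v,z):
    u=np.asarray(u,float);v=np.asarray(v,float)
    d=np.stack([(u-im['cx'])/im['fx'],(v-im['cy'])/im['fy'],np.ones_like(u)],-1)@im['R']
    c=-im['R'].T@im['t']
    return c+d*((z-c[2])/d[...,2])[...,None]
def tri(ia,pa,ib,pb):
    L=[]
    for im,p in((ia,pa),(ib,pb)):
        d=im['R'].T@np.array([(p[0]-im['cx'])/im['fx'],(p[1]-im['cy'])/im['fy'],1]);L.append((-im['R'].T@im['t'],d))
    (c1,d1),(c2,d2)=L
    s=np.linalg.lstsq(np.stack([d1,-d2],1),c2-c1,rcond=None)[0]
    a=c1+s[0]*d1;b=c2+s[1]*d2
    return (a+b)/2,np.linalg.norm(a-b)
def px(im,X):
    c=im['R']@np.array(X)+im['t'];return im['fx']*c[0]/c[2]+im['cx'],im['fy']*c[1]/c[2]+im['cy']
E
python3 - <<'E'
from h import *
np.set_printoptions(precision=4,suppress=True)
t=dict(np.load('top0.npz'));s=dict(np.load('side0.npz'))
p=np.array([(55,48),(458,45),(458,470),(50,475)])/5+[219.6,139.6]
C=ray(t,p[:,0],p[:,1],.07);print('housing corners',C);print(np.linalg.norm(C-np.roll(C,-1,0),axis=1))
p=np.array([(490,160),(492,338)])/5+[219.6,139.6];B=ray(t,p[:,0],p[:,1],.086);print('bar',B,np.linalg.norm(B[0]-B[1]))
W=cloud(t)
for nm,W in(('top',cloud(t)),('side',cloud(s))):
    r=W.reshape(-1,3);m=(r[:,2]>.075)&(r[:,2]<.11)&(r[:,1]<-.036)&(r[:,1]>-.07)&(r[:,0]>.4)&(r[:,0]<.65);q=r[m]
    print(nm,m.sum(),q.mean(0),q.min(0),q.max(0),np.polyfit(q[:,0],q[:,1],1) if m.sum()>3 else '')
print('ends in side px',px(s,B[0]),px(s,B[1]))
b=s['color'][180:240,280:345][:,:,::-1];cv2.imwrite('pics/z2.png',cv2.resize(b,(650,600),interpolation=cv2.INTER_CUBIC))
E
```

```text
housing corners [[ 0.6639  0.229   0.07  ]
 [ 0.6662 -0.0238  0.07  ]
 [ 0.3999 -0.0242  0.07  ]
 [ 0.3966  0.2252  0.07  ]]
[0.2528 0.2663 0.2494 0.2673]
bar [[ 0.5898 -0.0437  0.086 ]
 [ 0.4793 -0.0448  0.086 ]] 0.11046581372970372
top 141 [ 0.5328 -0.0436  0.0937] [ 0.4786 -0.0509  0.0841] [ 0.5875 -0.0386  0.1018] [ 0.0121 -0.05  ]
side 113 [ 0.5317 -0.0484  0.0922] [ 0.4806 -0.0545  0.087 ] [ 0.5865 -0.0385  0.0968] [-0.0046 -0.0459]
ends in side px (np.float64(334.0507031696037), np.float64(202.83915694837717)) (np.float64(297.6848207095806), np.float64(202.77295187867063))
```

View pics/z2.png

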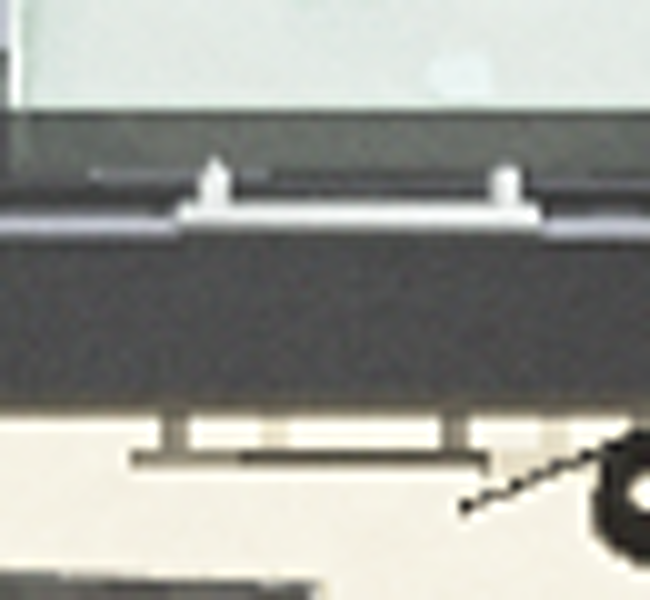

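The side crop shows the bar from (178,214) to (542,214), so its middle is at side pixel (315.6,201). I'll triangulate that with the top view and work out the move from the current pose.

```bash
cat >> h.py <<'E'
def go(target,Rt,n,pose=None):
    """print per-row drive numbers for n rows from the current pose; translation first frame-consistent"""
    o=ctrl.get_obs();p0,R0=(o['tool_pos'],Rn.from_rotvec(o['tool_rot'])) if pose is None else pose
    w=(R0.inv()*Rt).as_rotvec()/n
    # constant tool-frame translation v with sum_k R0*exp(k w) v = target-p0  (shift before turn assumed)
    M=sum((R0*Rn.from_rotvec(w*k)).as_matrix() for k in range(n))
    v=np.linalg.solve(M,np.asarray(target)-p0)
    print('rows',n,'trans',np.round(v/.04,3),'ang',np.round(np.degrees(w)/8,3))
def frame(zdir,ydir):
    z=np.array(zdir,float);z/=np.linalg.norm(z);y=np.array(ydir,float);y-=z*(y@z);y/=np.linalg.norm(y)
    return Rn.from_matrix(np.stack([np.cross(y,z),y,z],1))
E
python3 - <<'E'
from h import *
np.set_printoptions(precision=4,suppress=True)
t=dict(np.load('top0.npz'));s=dict(np.load('side0.npz'))
print(tri(t,(317.8,189.4),s,(315.7,201.0)))
o=ctrl.get_obs();print(Rn.from_rotvec(o['tool_rot']).as_matrix())
Rt=frame([0,.5,-.866],[0,1,0]);print(Rt.as_matrix())
g=np.array([.5335,-.0455,.087]);z=Rt.as_matrix()[:,2]
print(g+z*.0137)
go(g-z*.10,Rt,16)
go([.5335,-.0455-.05,.23],Rt,16)
E
```

```text
(array([ 0.5337, -0.0441,  0.0925]), np.float64(0.0008641578553726882))
[[-0.9589  0.2838 -0.0007]
 [ 0.2838  0.9589 -0.0018]
 [ 0.0002 -0.0019 -1.    ]]
[[-1.     0.     0.   ]
 [ 0.     0.866  0.5  ]
 [ 0.     0.5   -0.866]]
[ 0.5335 -0.0386  0.0751]
rows 16 trans [-0.72  -0.992 -0.165] ang [-0.234  0.034 -0.126]
rows 16 trans [-0.718 -0.97  -0.251] ang [-0.234  0.034 -0.126]
```

Call:
{"name": "drive_tool", "arguments": {
  "steps": [
    {"translation":[-0.718,-0.97,-0.251],"angular":[-0.234,0.034,-0.126],"gripper":0.4},
    {"translation":[-0.718,-0.97,-0.251],"angular":[-0.234,0.034,-0.126],"gripper":0.4},
    {"translation":[-0.718,-0.97,-0.251],"angular":[-0.234,0.034,-0.126],"gripper":0.4},
    {"translation":[-0.718,-0.97,-0.251],"angular":[-0.234,0.034,-0.126],"gripper":0.4},
    {"translation":[-0.718,-0.97,-0.251],"angular":[-0.234,0.034,-0.126],"gripper":0.4},
    {"translation":[-0.718,-0.97,-0.251],"angular":[-0.234,0.034,-0.126],"gripper":0.4},
    {"translation":[-0.718,-0.97,-0.251],"angular":[-0.234,0.034,-0.126],"gripper":0.4},
    {"translation":[-0.718,-0.97,-0.251],"angular":[-0.234,0.034,-0.126],"gripper":0.4}
  ],
  "force": 30
}}

```text
t: 1.1
tool_pos: [0.3311, 0.2381, 0.2727]
tool_rot: [0.225, 3.105, 0.415]
contact_force: [1.4, -0.3, -1.1]
opening: 0.0341
grip_force: 0.0
```

Call:
{"name": "drive_tool", "arguments": {
  "steps": [
    {"translation":[-0.718,-0.97,-0.251],"angular":[-0.234,0.034,-0.126],"gripper":0.4},
    {"translation":[-0.718,-0.97,-0.251],"angular":[-0.234,0.034,-0.126],"gripper":0.4},
    {"translation":[-0.718,-0.97,-0.251],"angular":[-0.234,0.034,-0.126],"gripper":0.4},
    {"translation":[-0.718,-0.97,-0.251],"angular":[-0.234,0.034,-0.126],"gripper":0.4},
    {"translation":[-0.718,-0.97,-0.251],"angular":[-0.234,0.034,-0.126],"gripper":0.4},
    {"translation":[-0.718,-0.97,-0.251],"angular":[-0.234,0.034,-0.126],"gripper":0.4},
    {"translation":[-0.718,-0.97,-0.251],"angular":[-0.234,0.034,-0.126],"gripper":0.4},
    {"translation":[-0.718,-0.97,-0.251],"angular":[-0.234,0.034,-0.126],"gripper":0.4}
  ]
}}

```text
t: 2.1
tool_pos: [0.5344, -0.0963, 0.2289]
tool_rot: [0.0, -3.033, -0.819]
contact_force: [1.1, 0.0, 0.8]
opening: 0.0344
grip_force: 0.0
```

```bash
cat > pl.py <<'E'
from h import *
np.set_printoptions(precision=4,suppress=True)
def st():
    o=ctrl.get_obs();print('t',round(float(o['t']),2),'q',o['q'],'p',o['tool_pos'],'rv',o['tool_rot'],'F',o['contact_force'],'T',o['wrist_torque'],'op',round(float(o['opening']),4),'gf',round(float(o['grip_force']),1));return o
E
python3 - <<'E'
from pl import *
st()
Rt=frame([0,.5,-.866],[0,1,0]);z=Rt.as_matrix()[:,2]
g=np.array([.5335,-.0448,.088]);e=g+z*.0137;pre=g-z*.06
go(pre,Rt,6); go(e,Rt,6,(pre,Rt))
E
```

```text
t 2.1 q [-0.5447 -0.0143  1.7491  0.4484  1.6876 -2.1266] p [ 0.5344 -0.0963  0.2289] rv [ 0.0004 -3.0327 -0.8193] F [1.1146 0.0262 0.7843] T [-0.2169 -0.0056  0.032 ] op 0.0344 gf 0.0
rows 6 trans [ 0.004 -0.108  0.365] ang [ 0.005 -0.     0.   ]
rows 6 trans [-0.     0.     0.307] ang [0. 0. 0.]
```

Call:
{"name": "drive_tool", "arguments": {
  "steps": [
    {"translation":[0,-0.11,0.365],"angular":[0,0,0],"gripper":0.4},
    {"translation":[0,-0.11,0.365],"angular":[0,0,0],"gripper":0.4},
    {"translation":[0,-0.11,0.365],"angular":[0,0,0],"gripper":0.4},
    {"translation":[0,-0.11,0.365],"angular":[0,0,0],"gripper":0.4},
    {"translation":[0,-0.11,0.365],"angular":[0,0,0],"gripper":0.4},
    {"translation":[0,-0.11,0.365],"angular":[0,0,0],"gripper":0.4},
    {"translation":[0,0,0.3],"angular":[0,0,0],"gripper":0.4},
    {"translation":[0,0,0.3],"angular":[0,0,0],"gripper":0.4}
  ]
}}

```text
t: 3.1
tool_pos: [0.5339, -0.0611, 0.1192]
tool_rot: [0.001, -3.033, -0.817]
contact_force: [1.1, 0.4, 0.6]
opening: 0.0343
grip_force: 0.0
```

Call:
{"name": "drive_tool", "arguments": {
  "steps": [
    {"translation":[0,0,0.3],"angular":[0,0,0],"gripper":0.4},
    {"translation":[0,0,0.3],"angular":[0,0,0],"gripper":0.4},
    {"translation":[0,0,0.3],"angular":[0,0,0],"gripper":0.4},
    {"translation":[0,0,0.3],"angular":[0,0,0],"gripper":0.4},
    {"translation":[0,0,0],"angular":[0,0,0],"gripper":0.4},
    {"translation":[0,0,0],"angular":[0,0,0],"gripper":0.0},
    {"translation":[0,0,0],"angular":[0,0,0],"gripper":0.0},
    {"translation":[0,0,0],"angular":[0,0,0],"gripper":0.0}
  ]
}}

```text
t: 4.1
tool_pos: [0.5342, -0.038, 0.0786]
tool_rot: [-0.001, 3.033, 0.815]
contact_force: [0.1, -2.9, -0.5]
opening: 0.0107
grip_force: 29.3
```

Call:
{"name": "drive_tool", "arguments": {
  "steps": [
    {"translation":[0,0,0],"angular":[0,0,0],"gripper":0.0},
    {"translation":[0,0,0],"angular":[0,0,0],"gripper":0.0}
  ]
}}

```text
t: 4.35
tool_pos: [0.5341, -0.038, 0.0786]
tool_rot: [-0.0, 3.033, 0.815]
contact_force: [-0.2, -3.8, 1.0]
opening: 0.0107
grip_force: 29.4
```

```bash
python3 - <<'E'
from pl import *
st()
E
```

```text
t 4.35 q [-0.4542  0.103   1.8988  0.4745  1.4081 -2.1678] p [ 0.5341 -0.038   0.0786] rv [-0.0004  3.0332  0.8155] F [-0.1704 -3.8386  0.9922] T [-0.7313 -0.0232  0.0918] op 0.0107 gf 29.4
```

```bash
cat >> pl.py <<'E'
def arc(q0,qs,Rt):
    H=lambda q:np.array([0,-.259*np.cos(q)+.012*np.sin(q),.259*np.sin(q)+.012*np.cos(q)])
    p=H(q0);out=[]
    for q in qs:
        n=H(q);out.append(np.round(Rt.as_matrix().T@(n-p)/.04,2));p=p+Rt.as_matrix()@out[-1]*.04
    for i in range(0,len(out),8):
        print('[' + ', '.join('{"translation": [0, %.2f, %.2f], "angular": [0, 0, 0], "gripper": 0}'%(v[1],v[2]) for v in out[i:i+8])+']')
E
python3 - <<'E'
from pl import *
Rt=frame([0,.5,-.866],[0,1,0])
qs=np.concatenate([np.linspace(0,.2,5)[1:],np.linspace(.2,1.6,21)[1:]])
arc(0,qs,Rt)
E
```

```text
[{"translation": [0, 0.18, -0.27], "angular": [0, 0, 0], "gripper": 0}, {"translation": [0, 0.20, -0.26], "angular": [0, 0, 0], "gripper": 0}, {"translation": [0, 0.20, -0.25], "angular": [0, 0, 0], "gripper": 0}, {"translation": [0, 0.22, -0.23], "angular": [0, 0, 0], "gripper": 0}, {"translation": [0, 0.33, -0.32], "angular": [0, 0, 0], "gripper": 0}, {"translation": [0, 0.35, -0.29], "angular": [0, 0, 0], "gripper": 0}, {"translation": [0, 0.37, -0.27], "angular": [0, 0, 0], "gripper": 0}, {"translation": [0, 0.38, -0.23], "angular": [0, 0, 0], "gripper": 0}]
[{"translation": [0, 0.40, -0.22], "angular": [0, 0, 0], "gripper": 0}, {"translation": [0, 0.42, -0.18], "angular": [0, 0, 0], "gripper": 0}, {"translation": [0, 0.42, -0.15], "angular": [0, 0, 0], "gripper": 0}, {"translation": [0, 0.44, -0.13], "angular": [0, 0, 0], "gripper": 0}, {"translation": [0, 0.45, -0.09], "angular": [0, 0, 0], "gripper": 0}, {"translation": [0, 0.44, -0.06], "angular": [0, 0, 0], "gripper": 0}, {"translation": [0, 0.46, -0.03], "angular": [0, 0, 0], "gripper": 0}, {"translation": [0, 0.45, 0.00], "angular": [0, 0, 0], "gripper": 0}]
[{"translation": [0, 0.45, 0.03], "angular": [0, 0, 0], "gripper": 0}, {"translation": [0, 0.45, 0.07], "angular": [0, 0, 0], "gripper": 0}, {"translation": [0, 0.45, 0.10], "angular": [0, 0, 0], "gripper": 0}, {"translation": [0, 0.43, 0.12], "angular": [0, 0, 0], "gripper": 0}, {"translation": [0, 0.43, 0.16], "angular": [0, 0, 0], "gripper": 0}, {"translation": [0, 0.41, 0.19], "angular": [0, 0, 0], "gripper": 0}, {"translation": [0, 0.40, 0.21], "angular": [0, 0, 0], "gripper": 0}, {"translation": [0, 0.38, 0.24], "angular": [0, 0, 0], "gripper": 0}]
```

Call:
{"name": "drive_tool", "arguments": {
  "steps": [
    {"translation":[0,0.18,-0.27],"angular":[0,0,0],"gripper":0},
    {"translation":[0,0.2,-0.26],"angular":[0,0,0],"gripper":0},
    {"translation":[0,0.2,-0.25],"angular":[0,0,0],"gripper":0},
    {"translation":[0,0.22,-0.23],"angular":[0,0,0],"gripper":0},
    {"translation":[0,0.33,-0.32],"angular":[0,0,0],"gripper":0},
    {"translation":[0,0.35,-0.29],"angular":[0,0,0],"gripper":0},
    {"translation":[0,0.37,-0.27],"angular":[0,0,0],"gripper":0},
    {"translation":[0,0.38,-0.23],"angular":[0,0,0],"gripper":0}
  ]
}}

```text
t: 5.35
tool_pos: [0.5337, -0.0032, 0.1978]
tool_rot: [-0.001, 3.034, 0.815]
contact_force: [1.6, -5.2, -1.0]
opening: 0.0106
grip_force: 29.2
```

```bash
python3 - <<'E'
from pl import *
st()
E
```

```text
t 5.35 q [-0.3968 -0.0652  1.8513  0.4802  1.5749 -2.0199] p [ 0.5337 -0.0032  0.1978] rv [-0.0006  3.034   0.8146] F [ 1.6013 -5.1553 -1.0422] T [-1.2637 -0.2537 -0.0701] op 0.0106 gf 29.2
```

Holding well, so I'll continue the arc.

Call:
{"name": "drive_tool", "arguments": {
  "steps": [
    {"translation":[0,0.4,-0.22],"angular":[0,0,0],"gripper":0},
    {"translation":[0,0.42,-0.18],"angular":[0,0,0],"gripper":0},
    {"translation":[0,0.42,-0.15],"angular":[0,0,0],"gripper":0},
    {"translation":[0,0.44,-0.13],"angular":[0,0,0],"gripper":0},
    {"translation":[0,0.45,-0.09],"angular":[0,0,0],"gripper":0},
    {"translation":[0,0.44,-0.06],"angular":[0,0,0],"gripper":0},
    {"translation":[0,0.46,-0.03],"angular":[0,0,0],"gripper":0},
    {"translation":[0,0.45,0],"angular":[0,0,0],"gripper":0}
  ]
}}

```text
t: 6.35
tool_pos: [0.5328, 0.1011, 0.2969]
tool_rot: [0.002, -3.031, -0.817]
contact_force: [-1.0, -5.8, 5.1]
opening: 0.0104
grip_force: 31.4
```

Call:
{"name": "drive_tool", "arguments": {
  "steps": [
    {"translation":[0,0.45,0.03],"angular":[0,0,0],"gripper":0},
    {"translation":[0,0.45,0.07],"angular":[0,0,0],"gripper":0},
    {"translation":[0,0.45,0.1],"angular":[0,0,0],"gripper":0},
    {"translation":[0,0.43,0.12],"angular":[0,0,0],"gripper":0},
    {"translation":[0,0.43,0.16],"angular":[0,0,0],"gripper":0},
    {"translation":[0,0.41,0.19],"angular":[0,0,0],"gripper":0},
    {"translation":[0,0.4,0.21],"angular":[0,0,0],"gripper":0},
    {"translation":[0,0.38,0.24],"angular":[0,0,0],"gripper":0}
  ]
}}

```text
t: 7.35
tool_pos: [0.5322, 0.2419, 0.3251]
tool_rot: [0.002, -3.029, -0.817]
contact_force: [-3.8, -3.4, -2.6]
opening: 0.0108
grip_force: 29.5
```

```bash
python3 - <<'E'
from pl import *
o=st();Rt=Rn.from_rotvec(o['tool_rot']);z=Rt.as_matrix()[:,2]
g=o['tool_pos']-z*np.array(.0137);print('bar est',g, 'rel',g-[.5335,.2145,.074])
h=g-[.5335,.2145,.074];print('q',np.arctan2(h[2],-h[1])-np.arctan2(.012,.259))
Rt=frame([0,.5,-.866],[0,1,0]);arc(1.6,np.concatenate([np.linspace(1.6,1.78,5)[1:],np.linspace(1.78,1.86,5)[1:]]),Rt)
E
```

```text
t 7.35 q [ 0.0507 -0.1712  1.7351  0.5266  1.5557 -1.5237] p [0.5322 0.2419 0.3251] rv [ 0.0021 -3.0291 -0.8172] F [-3.8256 -3.389  -2.5639] T [-1.0542  0.5442  0.3794] op 0.0108 gf 29.5
bar est [0.5323 0.2351 0.3369] rel [-0.0012  0.0206  0.2629]
q 1.6025236881767055
[{"translation": [0, 0.24, 0.17], "angular": [0, 0, 0], "gripper": 0}, {"translation": [0, 0.23, 0.18], "angular": [0, 0, 0], "gripper": 0}, {"translation": [0, 0.22, 0.19], "angular": [0, 0, 0], "gripper": 0}, {"translation": [0, 0.21, 0.20], "angular": [0, 0, 0], "gripper": 0}, {"translation": [0, 0.09, 0.09], "angular": [0, 0, 0], "gripper": 0}, {"translation": [0, 0.09, 0.10], "angular": [0, 0, 0], "gripper": 0}, {"translation": [0, 0.09, 0.09], "angular": [0, 0, 0], "gripper": 0}, {"translation": [0, 0.08, 0.10], "angular": [0, 0, 0], "gripper": 0}]
```

Call:
{"name": "drive_tool", "arguments": {
  "steps": [
    {"translation":[0,0.24,0.17],"angular":[0,0,0],"gripper":0},
    {"translation":[0,0.23,0.18],"angular":[0,0,0],"gripper":0},
    {"translation":[0,0.22,0.19],"angular":[0,0,0],"gripper":0},
    {"translation":[0,0.21,0.2],"angular":[0,0,0],"gripper":0},
    {"translation":[0,0.09,0.09],"angular":[0,0,0],"gripper":0},
    {"translation":[0,0.09,0.1],"angular":[0,0,0],"gripper":0},
    {"translation":[0,0.09,0.09],"angular":[0,0,0],"gripper":0}
  ]
}}

```text
t: 8.22
tool_pos: [0.5322, 0.3014, 0.3129]
tool_rot: [0.002, -3.03, -0.813]
contact_force: [-10.6, -21.8, 10.8]
opening: 0.0102
grip_force: 31.5
```

Call:
{"name": "drive_tool", "arguments": {
  "steps": [
    {"translation":[0,0.04,0.05],"angular":[0,0,0],"gripper":0},
    {"translation":[0,0,0],"angular":[0,0,0],"gripper":0}
  ]
}}

```text
t: 8.48
tool_pos: [0.5322, 0.3013, 0.3129]
tool_rot: [0.002, -3.032, -0.806]
contact_force: [-10.5, -18.0, 6.2]
opening: 0.0106
grip_force: 30.8
```

```bash
cat >> pl.py <<'E'
def lidq(back=.0137):
    o=ctrl.get_obs();z=Rn.from_rotvec(o['tool_rot']).as_matrix()[:,2]
    h=o['tool_pos']-z*back-[.5335,.2145,.074];print('lid q',np.arctan2(h[2],-h[1])-np.arctan2(.012,.259),np.hypot(h[1],h[2]))
E
python3 - <<'E'
from pl import *
st();lidq()
E
```

```text
t 8.47 q [ 0.1622 -0.1307  1.7173  0.5154  1.4815 -1.4374] p [0.5322 0.3013 0.3129] rv [ 0.0016 -3.0316 -0.8061] F [-10.4781 -17.9665   6.2078] T [-2.443   1.463   0.9149] op 0.0106 gf 30.8
lid q 1.8333528576643323 0.2632031025056495
```

Call:
{"name": "drive_tool", "arguments": {
  "steps": [
    {"translation":[0,0,0],"angular":[0,0,0],"gripper":0.4},
    {"translation":[0,0,0],"angular":[0,0,0],"gripper":0.4},
    {"translation":[0,0,0],"angular":[0,0,0],"gripper":0.4},
    {"translation":[0,0,-0.4],"angular":[0,0,0],"gripper":0.4},
    {"translation":[0,0,-0.5],"angular":[0,0,0],"gripper":0.4},
    {"translation":[0,0,-0.5],"angular":[0,0,0],"gripper":0.4},
    {"translation":[0,0,-0.5],"angular":[0,0,0],"gripper":0.4},
    {"translation":[0,0,-0.2],"angular":[0,0,0],"gripper":0.4}
  ]
}}

```text
t: 9.48
tool_pos: [0.5343, 0.2606, 0.3881]
tool_rot: [-0.0, 3.03, 0.817]
contact_force: [0.1, -0.2, -0.0]
opening: 0.0343
grip_force: 0.0
```

```bash
python3 - <<'E'
from pl import *
st()
go([.3,-.4,.35],frame([0,0,-1],[0,1,0]),21)
E
```

```text
t 9.47 q [ 0.0853 -0.1767  1.6372  0.5252  1.6205 -1.4428] p [0.5343 0.2606 0.3881] rv [-0.0003  3.0303  0.8173] F [ 0.0553 -0.1724 -0.0175] T [-0.2652  0.0344 -0.0512] op 0.0343 gf 0.0
rows 21 trans [ 0.279 -0.778 -0.173] ang [0.18  0.001 0.   ]
```

Call:
{"name": "drive_tool", "arguments": {
  "steps": [
    {"translation":[0.244,-0.68,-0.151],"angular":[0.158,0,0],"gripper":0.5},
    {"translation":[0.244,-0.68,-0.151],"angular":[0.158,0,0],"gripper":0.5},
    {"translation":[0.244,-0.68,-0.151],"angular":[0.158,0,0],"gripper":0.5},
    {"translation":[0.244,-0.68,-0.151],"angular":[0.158,0,0],"gripper":0.5},
    {"translation":[0.244,-0.68,-0.151],"angular":[0.158,0,0],"gripper":0.5},
    {"translation":[0.244,-0.68,-0.151],"angular":[0.158,0,0],"gripper":0.5},
    {"translation":[0.244,-0.68,-0.151],"angular":[0.158,0,0],"gripper":0.5},
    {"translation":[0.244,-0.68,-0.151],"angular":[0.158,0,0],"gripper":0.5}
  ]
}}

```text
t: 10.48
tool_pos: [0.4551, 0.0438, 0.3344]
tool_rot: [0.0, -3.093, -0.546]
contact_force: [0.6, 0.1, 0.0]
opening: 0.0425
grip_force: 0.0
```

Call:
{"name": "drive_tool", "arguments": {
  "steps": [
    {"translation":[0.244,-0.68,-0.151],"angular":[0.158,0,0],"gripper":0.5},
    {"translation":[0.244,-0.68,-0.151],"angular":[0.158,0,0],"gripper":0.5},
    {"translation":[0.244,-0.68,-0.151],"angular":[0.158,0,0],"gripper":0.5},
    {"translation":[0.244,-0.68,-0.151],"angular":[0.158,0,0],"gripper":0.5},
    {"translation":[0.244,-0.68,-0.151],"angular":[0.158,0,0],"gripper":0.5},
    {"translation":[0.244,-0.68,-0.151],"angular":[0.158,0,0],"gripper":0.5},
    {"translation":[0.244,-0.68,-0.151],"angular":[0.158,0,0],"gripper":0.5},
    {"translation":[0.244,-0.68,-0.151],"angular":[0.158,0,0],"gripper":0.5}
  ]
}}

```text
t: 11.48
tool_pos: [0.3772, -0.1785, 0.3226]
tool_rot: [0.0, -3.129, -0.272]
contact_force: [1.0, 0.3, -0.9]
opening: 0.0425
grip_force: 0.0
```

Call:
{"name": "drive_tool", "arguments": {
  "steps": [
    {"translation":[0.244,-0.68,-0.151],"angular":[0.158,0,0],"gripper":0.5},
    {"translation":[0.244,-0.68,-0.151],"angular":[0.158,0,0],"gripper":0.5},
    {"translation":[0.244,-0.68,-0.151],"angular":[0.158,0,0],"gripper":0.5},
    {"translation":[0.244,-0.68,-0.151],"angular":[0.158,0,0],"gripper":0.5},
    {"translation":[0.244,-0.68,-0.151],"angular":[0.158,0,0],"gripper":0.5},
    {"translation":[0.244,-0.68,-0.151],"angular":[0.158,0,0],"gripper":0.5},
    {"translation":[0.244,-0.68,-0.151],"angular":[0.158,0,0],"gripper":0.5},
    {"translation":[0.244,-0.68,-0.151],"angular":[0.158,0,0],"gripper":0.5}
  ]
}}

```text
t: 12.48
tool_pos: [0.2992, -0.3994, 0.3498]
tool_rot: [0.0, -3.141, 0.005]
contact_force: [0.1, -0.5, 0.2]
opening: 0.0427
grip_force: 0.0
```

```bash
python3 - <<'E'
from pl import *
st()
t=shot('top','top1.png');s=shot('side','side1.png');np.savez('top1.npz',**t);np.savez('side1.npz',**s)
a=cv2.resize(t['color'][145:235,225:315,::-1],(540,540),interpolation=cv2.INTER_CUBIC)
cv2.imwrite('pics/z3.png',a)
b=cv2.resize(s['color'][95:225,265:370,::-1],(480,594),interpolation=cv2.INTER_CUBIC)
cv2.imwrite('pics/z4.png',b)
E
```

```text
t 12.47 q [-1.0762 -0.2957  1.7378 -0.0016  1.6971 -2.6473] p [ 0.2992 -0.3994  0.3498] rv [ 0.0002 -3.1414  0.0046] F [ 0.0539 -0.5198  0.1555] T [ 0.0505  0.019  -0.0049] op 0.0427 gf 0.0
```

View pics/z3.png

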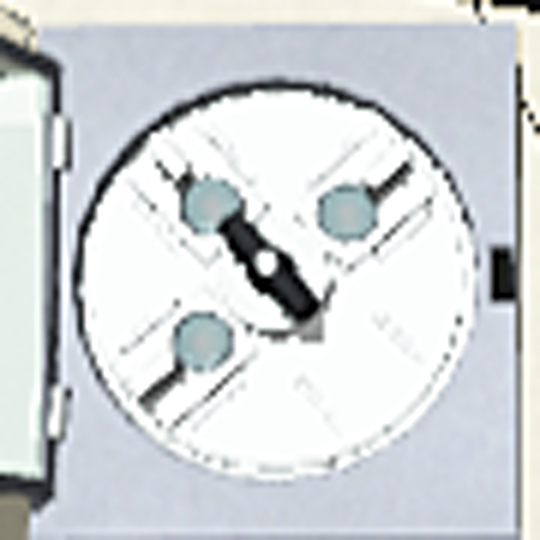

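View pics/z4.png

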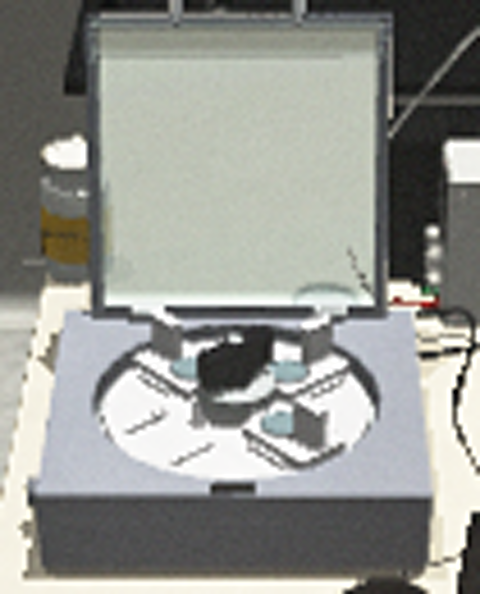

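The lid stands open on its stop in both views. In the top crop the knob centre is at (267,262), and the wing runs from (228,215) to (312,315). The fins are the dark lines at (178,180), (395,182) and (160,387). The bowl circle's centre is (278,279). Next I'll get the heights.

```bash
python3 - <<'E'
from pl import *
t=dict(np.load('top1.npz'));s=dict(np.load('side1.npz'))
f=lambda x,y:(x/6+224.58,y/6+144.58); g=lambda x,y:(x/4.571+264.6,y/4.571+94.6)
bc=ray(t,*f(278,279),.07);print('bowl centre',bc)
for n,W in(('top',cloud(t)),('side',cloud(s))):
    r=W.reshape(-1,3);d=np.hypot(r[:,0]-bc[0],r[:,1]-bc[1])
    m=(d<.09)
    h,e=np.histogram(r[m,2],bins=np.arange(.03,.16,.004));print(n,h.tolist())
    k=(d<.034)&(r[:,2]>.115);q=r[k];print(' knob',k.sum(),q.mean(0),np.median(q[:,2]),q[:,2].max())
    c=q[:,:2]-q[:,:2].mean(0);u,sv,vt=np.linalg.svd(c,full_matrices=False);print(' wing dir',np.degrees(np.arctan2(vt[0,1],vt[0,0]))%180)
    k=(d>.06)&(d<.1)&(r[:,2]>.087)&(r[:,2]<.125);q=r[k];a=np.degrees(np.arctan2(q[:,1]-bc[1],q[:,0]-bc[0]))%360
    for lo in(0,90,180,270):
        w=q[(a>=lo)&(a<lo+90)]
        if len(w):print(' fin',lo,len(w),w.mean(0),np.degrees(np.arctan2(w[:,1].mean()-bc[1],w[:,0].mean()-bc[0])),w[:,2].max(),np.hypot(*(w.mean(0)-bc)[:2]))
    k=(d>.04)&(d<.09)&(r[:,2]<.08);print(' rotor z',np.percentile(r[k,2],[10,50,90]))
W=np.array([ray(t,*f(x,y),.13) for x,y in((267,262),(228,215),(312,315))]);print('wing pts@.13',W, np.degrees(np.arctan2(*(W[1]-W[2])[1::-1])))
# fin far ends: top view, z=.1
for x,y in((158,160),(195,195),(410,162),(375,198),(140,404),(188,368)): print((x,y),ray(t,*f(x,y),.104))
print(tri(t,f(267,262),s,g(238,350)))
E
```

```text
bowl centre [0.5313 0.1008 0.07  ]
top [0, 0, 0, 0, 3, 53, 330, 639, 446, 335, 302, 116, 61, 80, 36, 22, 16, 34, 22, 13, 16, 50, 34, 6, 2, 0, 0, 0, 0, 0, 0, 0]
 knob 88 [0.5302 0.1016 0.1187] 0.11791886709463477 0.12775018931860382
 wing dir 42.30913561115693
 fin 0 30 [0.5886 0.155  0.0987] 43.39467981165442 0.10564878270606315 0.0788859197477394
 fin 90 36 [0.4769 0.16   0.0998] 132.56821606887027 0.10766346223005183 0.08029603370812725
 fin 270 33 [0.583  0.0435 0.1   ] -47.96486480371332 0.10979749397846823 0.07720279144302933
 rotor z [0.0564 0.0625 0.0724]
side [0, 0, 0, 0, 0, 1, 122, 398, 125, 145, 154, 53, 58, 61, 20, 33, 39, 48, 30, 19, 24, 37, 11, 0, 0, 0, 0, 0, 0, 0, 0, 0]
 knob 45 [0.5335 0.0995 0.1172] 0.11703724031689536 0.12131111628502879
 wing dir 44.41425474555467
 fin 0 32 [0.591  0.1512 0.0963] 40.115707216265506 0.10375112877229468 0.07813906049582522
 fin 90 33 [0.4794 0.1559 0.0967] 133.25407654160796 0.10316366865596877 0.07566968505499036
 fin 270 38 [0.5852 0.0399 0.0966] -48.4690737764917 0.10333008037688117 0.08140331474390683
 rotor z [0.0578 0.0615 0.0719]
wing pts@.13 [[0.5309 0.1013 0.13  ]
 [0.5545 0.1211 0.13  ]
 [0.5044 0.0787 0.13  ]] 40.19519238036243
(158, 160) [0.5872 0.1597 0.104 ]
(195, 195) [0.5692 0.1406 0.104 ]
(410, 162) [0.5864 0.0318 0.104 ]
(375, 198) [0.5678 0.0494 0.104 ]
(140, 404) [0.4628 0.1663 0.104 ]
(188, 368) [0.481  0.1425 0.104 ]
(array([0.5339, 0.1032, 0.1085]), np.float64(0.000548729708504974))
```

```bash
cat >> pl.py <<'E'
def dn(psi):
    a=np.radians(psi);return frame([0,0,-1],[np.sin(a),-np.cos(a),0])
E
python3 - <<'E'
from pl import *
go([.5315,.101,.20],dn(222),16)
E
```

```text
rows 16 trans [-0.619  0.63   0.233] ang [-0.001 -0.001 -0.329]
```

Call:
{"name": "drive_tool", "arguments": {
  "steps": [
    {"translation":[-0.619,0.63,0.233],"angular":[-0.001,-0.001,-0.329],"gripper":0.5},
    {"translation":[-0.619,0.63,0.233],"angular":[-0.001,-0.001,-0.329],"gripper":0.5},
    {"translation":[-0.619,0.63,0.233],"angular":[-0.001,-0.001,-0.329],"gripper":0.5},
    {"translation":[-0.619,0.63,0.233],"angular":[-0.001,-0.001,-0.329],"gripper":0.5},
    {"translation":[-0.619,0.63,0.233],"angular":[-0.001,-0.001,-0.329],"gripper":0.5},
    {"translation":[-0.619,0.63,0.233],"angular":[-0.001,-0.001,-0.329],"gripper":0.5},
    {"translation":[-0.619,0.63,0.233],"angular":[-0.001,-0.001,-0.329],"gripper":0.5},
    {"translation":[-0.619,0.63,0.233],"angular":[-0.001,-0.001,-0.329],"gripper":0.5}
  ]
}}

```text
t: 13.58
tool_pos: [0.4622, -0.1673, 0.2742]
tool_rot: [-0.578, 3.088, -0.001]
contact_force: [-0.0, 0.5, -0.1]
opening: 0.0426
grip_force: 0.0
```

Call:
{"name": "drive_tool", "arguments": {
  "steps": [
    {"translation":[-0.619,0.63,0.233],"angular":[-0.001,-0.001,-0.329],"gripper":0.5},
    {"translation":[-0.619,0.63,0.233],"angular":[-0.001,-0.001,-0.329],"gripper":0.5},
    {"translation":[-0.619,0.63,0.233],"angular":[-0.001,-0.001,-0.329],"gripper":0.5},
    {"translation":[-0.619,0.63,0.233],"angular":[-0.001,-0.001,-0.329],"gripper":0.5},
    {"translation":[-0.619,0.63,0.233],"angular":[-0.001,-0.001,-0.329],"gripper":0.5},
    {"translation":[-0.619,0.63,0.233],"angular":[-0.001,-0.001,-0.329],"gripper":0.5},
    {"translation":[-0.619,0.63,0.233],"angular":[-0.001,-0.001,-0.329],"gripper":0.5},
    {"translation":[-0.619,0.63,0.233],"angular":[-0.001,-0.001,-0.329],"gripper":0.5}
  ]
}}

```text
t: 14.58
tool_pos: [0.5304, 0.105, 0.1995]
tool_rot: [-1.132, 2.93, 0.001]
contact_force: [-0.3, 0.2, 0.4]
opening: 0.0427
grip_force: 0.0
```

```bash
python3 - <<'E'
from pl import *
st();go([.5315,.101,.095],dn(222),6)
E
```

```text
t 14.57 q [ 0.0575 -0.1281  1.8423  0.0005  1.4272 -2.2507] p [0.5304 0.105  0.1995] rv [-1.132   2.9303  0.0006] F [-0.3381  0.2286  0.4386] T [-0.0006 -0.0058 -0.0056] op 0.0427 gf 0.0
rows 6 trans [ 0.008 -0.016  0.435] ang [0.    0.    0.005]
```

Call:
{"name": "drive_tool", "arguments": {
  "steps": [
    {"translation":[0.008,-0.016,0.435],"angular":[0,0,0.005],"gripper":0.5},
    {"translation":[0.008,-0.016,0.435],"angular":[0,0,0.005],"gripper":0.5},
    {"translation":[0.008,-0.016,0.435],"angular":[0,0,0.005],"gripper":0.5},
    {"translation":[0.008,-0.016,0.435],"angular":[0,0,0.005],"gripper":0.5},
    {"translation":[0.008,-0.016,0.435],"angular":[0,0,0.005],"gripper":0.5},
    {"translation":[0.008,-0.016,0.435],"angular":[0,0,0.005],"gripper":0.5},
    {"translation":[0,0,0],"angular":[0,0,0],"gripper":0.5}
  ],
  "force": 40
}}

```text
t: 15.45
tool_pos: [0.531, 0.0987, 0.0934]
tool_rot: [1.122, -2.932, -0.001]
contact_force: [0.4, -0.0, 0.4]
opening: 0.0426
grip_force: 0.0
```

Call:
{"name": "drive_tool", "arguments": {
  "steps": [
    {"translation":[0,0,0],"angular":[0,0,0],"gripper":0},
    {"translation":[0,0,0],"angular":[0,0,0],"gripper":0},
    {"translation":[0,0,0],"angular":[0,0,0],"gripper":0},
    {"translation":[0,0,0],"angular":[0,0,0],"gripper":0}
  ]
}}

```text
t: 15.95
tool_pos: [0.531, 0.101, 0.0965]
tool_rot: [1.124, -2.933, -0.007]
contact_force: [-6.8, 6.7, 5.2]
opening: 0.0149
grip_force: 41.6
```

```bash
python3 - <<'E'
from pl import *
st()
E
```

```text
t 15.95 q [ 0.0482 -0.0238  1.9247  0.0041  1.2426 -2.2559] p [0.531  0.101  0.0965] rv [ 1.1241 -2.933  -0.0066] F [-6.7826  6.6699  5.192 ] T [0.974  1.0434 0.0851] op 0.0149 gf 41.6
```

Call:
{"name": "drive_tool", "arguments": {
  "steps": [
    {"translation":[0,0.06,-0.03],"angular":[0,0,0],"gripper":0},
    {"translation":[0,0,0],"angular":[0,0,0],"gripper":0},
    {"translation":[0,0,-0.004],"angular":[0,0,1],"gripper":0},
    {"translation":[0,0,-0.004],"angular":[0,0,1],"gripper":0},
    {"translation":[0,0,-0.004],"angular":[0,0,1],"gripper":0},
    {"translation":[0,0,-0.004],"angular":[0,0,1],"gripper":0},
    {"translation":[0,0,-0.004],"angular":[0,0,1],"gripper":0},
    {"translation":[0,0,-0.004],"angular":[0,0,1],"gripper":0}
  ]
}}

```text
t: 16.95
tool_pos: [0.5304, 0.1021, 0.0977]
tool_rot: [0.174, 3.136, 0.005]
contact_force: [-0.2, 7.6, -3.5]
opening: 0.0151
grip_force: 40.7
```

```bash
python3 - <<'E'
from pl import *
o=st();print(np.degrees(np.arctan2(*Rn.from_rotvec(o['tool_rot']).as_matrix()[1::-1,0])))
E
```

```text
t 16.95 q [ 0.0508 -0.0278  1.9265  0.0032  1.2422 -1.4101] p [0.5304 0.1021 0.0977] rv [0.1742 3.1364 0.0048] F [-0.2024  7.5513 -3.4565] T [ 0.979  -0.0276  0.2469] op 0.0151 gf 40.7
173.64358884495522
```

Call:
{"name": "drive_tool", "arguments": {
  "steps": [
    {"translation":[0,0,-0.004],"angular":[0,0,1],"gripper":0},
    {"translation":[0,0,-0.004],"angular":[0,0,1],"gripper":0},
    {"translation":[0,0,-0.004],"angular":[0,0,1],"gripper":0},
    {"translation":[0,0,-0.004],"angular":[0,0,1],"gripper":0},
    {"translation":[0,0,-0.004],"angular":[0,0,1],"gripper":0},
    {"translation":[0,0,-0.004],"angular":[0,0,1],"gripper":0},
    {"translation":[0,0,-0.004],"angular":[0,0,1],"gripper":0},
    {"translation":[0,0,-0.004],"angular":[0,0,1],"gripper":0}
  ]
}}

```text
t: 17.95
tool_pos: [0.5312, 0.1032, 0.0992]
tool_rot: [-1.81, -2.567, -0.01]
contact_force: [3.3, 10.5, -6.0]
opening: 0.0151
grip_force: 40.4
```

Call:
{"name": "drive_tool", "arguments": {
  "steps": [
    {"translation":[0,0,-0.004],"angular":[0,0,1],"gripper":0},
    {"translation":[0,0,-0.004],"angular":[0,0,1],"gripper":0},
    {"translation":[0,0,-0.004],"angular":[0,0,1],"gripper":0},
    {"translation":[0,0,-0.004],"angular":[0,0,1],"gripper":0},
    {"translation":[0,0,-0.004],"angular":[0,0,1],"gripper":0},
    {"translation":[0,0,-0.004],"angular":[0,0,1],"gripper":0},
    {"translation":[0,0,-0.004],"angular":[0,0,1],"gripper":0},
    {"translation":[0,0,-0.004],"angular":[0,0,1],"gripper":0}
  ]
}}

```text
t: 18.95
tool_pos: [0.5326, 0.103, 0.1006]
tool_rot: [-2.894, -1.217, -0.013]
contact_force: [8.1, 9.0, -9.1]
opening: 0.015
grip_force: 40.0
```

```bash
python3 - <<'E'
from pl import *
o=st();print(np.degrees(np.arctan2(*Rn.from_rotvec(o['tool_rot']).as_matrix()[1::-1,0])))
E
```

```text
t 18.95 q [ 0.0513 -0.0302  1.9235  0.0051  1.2413  0.8241] p [0.5326 0.103  0.1006] rv [-2.8938 -1.2173 -0.0128] F [ 8.1143  9.026  -9.1074] T [ 1.4318 -1.2103  0.1267] op 0.015 gf 40.0
45.62928064301576
```

Call:
{"name": "drive_tool", "arguments": {
  "steps": [
    {"translation":[0,0,0],"angular":[0,0,0],"gripper":0.5},
    {"translation":[0,0,0],"angular":[0,0,0],"gripper":0.5},
    {"translation":[0,0,0],"angular":[0,0,0],"gripper":0.5},
    {"translation":[0,0,-0.4],"angular":[0,0,0],"gripper":0.5},
    {"translation":[0,0,-0.6],"angular":[0,0,0],"gripper":0.5},
    {"translation":[0,0,-0.2],"angular":[0,0,-1],"gripper":0.5},
    {"translation":[0,0,0],"angular":[0,0,-1],"gripper":0.5},
    {"translation":[0,0,0],"angular":[0,0,-1],"gripper":0.5}
  ]
}}

```text
t: 19.95
tool_pos: [0.5313, 0.1006, 0.1501]
tool_rot: [2.569, 1.804, 0.004]
contact_force: [0.1, 0.4, -0.9]
opening: 0.0427
grip_force: 0.0
```

Call:
{"name": "drive_tool", "arguments": {
  "steps": [
    {"translation":[0,0,0],"angular":[0,0,-1],"gripper":0.5},
    {"translation":[0,0,0],"angular":[0,0,-1],"gripper":0.5},
    {"translation":[0,0,0],"angular":[0,0,-1],"gripper":0.5},
    {"translation":[0,0,0],"angular":[0,0,-1],"gripper":0.5},
    {"translation":[0,0,0],"angular":[0,0,-1],"gripper":0.5},
    {"translation":[0,0,0],"angular":[0,0,-1],"gripper":0.5},
    {"translation":[0,0,0],"angular":[0,0,-1],"gripper":0.5},
    {"translation":[0,0,0],"angular":[0,0,-1],"gripper":0.5}
  ]
}}

```text
t: 20.95
tool_pos: [0.5311, 0.1006, 0.1499]
tool_rot: [1.222, 2.891, 0.001]
contact_force: [0.1, -0.5, -0.5]
opening: 0.0425
grip_force: 0.0
```

Call:
{"name": "drive_tool", "arguments": {
  "steps": [
    {"translation":[0,0,0],"angular":[0,0,-1],"gripper":0.5},
    {"translation":[0,0,0],"angular":[0,0,-1],"gripper":0.5},
    {"translation":[0,0,0],"angular":[0,0,-1],"gripper":0.5},
    {"translation":[0,0,0],"angular":[0,0,-1],"gripper":0.5},
    {"translation":[0,0,0],"angular":[0,0,-1],"gripper":0.5},
    {"translation":[0,0,0],"angular":[0,0,-1],"gripper":0.5},
    {"translation":[0,0,0],"angular":[0,0,-1],"gripper":0.5},
    {"translation":[0,0,0],"angular":[0,0,-1],"gripper":0.5}
  ]
}}

```text
t: 21.95
tool_pos: [0.5311, 0.1006, 0.1498]
tool_rot: [-0.495, 3.1, -0.001]
contact_force: [0.1, -0.3, -0.9]
opening: 0.0425
grip_force: 0.0
```

Call:
{"name": "drive_tool", "arguments": {
  "steps": [
    {"translation":[0,0,0],"angular":[0,0,-1],"gripper":0.5},
    {"translation":[0,0,0],"angular":[0,0,-1],"gripper":0.5},
    {"translation":[0,0,0],"angular":[0,0,-1],"gripper":0.5},
    {"translation":[0,0,0],"angular":[0,0,-0.5],"gripper":0.5},
    {"translation":[0,0,0],"angular":[0,0,0],"gripper":0.5}
  ]
}}

```text
t: 22.58
tool_pos: [0.5311, 0.1006, 0.1496]
tool_rot: [-1.223, 2.891, -0.002]
contact_force: [0.2, 0.3, 0.6]
opening: 0.0425
grip_force: 0.0
```

```bash
python3 - <<'E'
from pl import *
o=st();go([.5315,.102,.1],dn(225.6),4)
E
```

```text
t 22.57 q [ 0.0497 -0.0862  1.8896 -0.0003  1.3355 -2.3212] p [0.5311 0.1006 0.1496] rv [-1.2227  2.8913 -0.0019] F [0.1627 0.2511 0.6005] T [0.0337 0.0097 0.0177] op 0.0425 gf 0.0
rows 4 trans [-0.007  0.005  0.31 ] ang [-0.004  0.003  0.008]
```

Call:
{"name": "drive_tool", "arguments": {
  "steps": [
    {"translation":[-0.007,0.005,0.31],"angular":[0,0,0.008],"gripper":0.5},
    {"translation":[-0.007,0.005,0.31],"angular":[0,0,0.008],"gripper":0.5},
    {"translation":[-0.007,0.005,0.31],"angular":[0,0,0.008],"gripper":0.5},
    {"translation":[-0.007,0.005,0.31],"angular":[0,0,0.008],"gripper":0.5},
    {"translation":[0,0,0],"angular":[0,0,0],"gripper":0},
    {"translation":[0,0,0],"angular":[0,0,0],"gripper":0},
    {"translation":[0,0,0],"angular":[0,0,0],"gripper":0},
    {"translation":[0,0,0],"angular":[0,0,0],"gripper":0}
  ]
}}

```text
t: 23.58
tool_pos: [0.5309, 0.1016, 0.0982]
tool_rot: [-1.218, 2.895, -0.002]
contact_force: [3.7, -3.7, -8.2]
opening: 0.015
grip_force: 43.4
```

Call:
{"name": "drive_tool", "arguments": {
  "steps": [
    {"translation":[0,0,-0.005],"angular":[0,0,1],"gripper":0},
    {"translation":[0,0,-0.005],"angular":[0,0,1],"gripper":0},
    {"translation":[0,0,-0.005],"angular":[0,0,1],"gripper":0},
    {"translation":[0,0,-0.005],"angular":[0,0,1],"gripper":0},
    {"translation":[0,0,-0.005],"angular":[0,0,1],"gripper":0},
    {"translation":[0,0,-0.005],"angular":[0,0,1],"gripper":0},
    {"translation":[0,0,-0.005],"angular":[0,0,1],"gripper":0},
    {"translation":[0,0,-0.005],"angular":[0,0,1],"gripper":0}
  ]
}}

```text
t: 24.58
tool_pos: [0.5307, 0.1026, 0.0997]
tool_rot: [0.508, 3.099, 0.002]
contact_force: [3.4, -0.3, -9.1]
opening: 0.0152
grip_force: 43.3
```

```bash
python3 - <<'E'
from pl import *
o=st();print(np.degrees(np.arctan2(*Rn.from_rotvec(o['tool_rot']).as_matrix()[1::-1,0])))
E
```

```text
t 24.57 q [ 0.0527 -0.0295  1.9246  0.0012  1.2451 -1.1937] p [0.5307 0.1026 0.0997] rv [0.5078 3.0992 0.0022] F [ 3.4201 -0.3438 -9.134 ] T [ 0.2322 -0.6599  0.197 ] op 0.0152 gf 43.3
161.39064234066106
```

Call:
{"name": "drive_tool", "arguments": {
  "steps": [
    {"translation":[0,0,-0.005],"angular":[0,0,1],"gripper":0},
    {"translation":[0,0,-0.005],"angular":[0,0,1],"gripper":0},
    {"translation":[0,0,-0.005],"angular":[0,0,1],"gripper":0},
    {"translation":[0,0,-0.005],"angular":[0,0,1],"gripper":0},
    {"translation":[0,0,-0.005],"angular":[0,0,1],"gripper":0},
    {"translation":[0,0,-0.005],"angular":[0,0,1],"gripper":0},
    {"translation":[0,0,-0.005],"angular":[0,0,1],"gripper":0},
    {"translation":[0,0,-0.005],"angular":[0,0,1],"gripper":0}
  ]
}}

```text
t: 25.58
tool_pos: [0.5316, 0.1033, 0.1011]
tool_rot: [2.073, 2.359, 0.007]
contact_force: [8.2, 3.4, -13.3]
opening: 0.0149
grip_force: 42.8
```

Call:
{"name": "drive_tool", "arguments": {
  "steps": [
    {"translation":[0,0,-0.005],"angular":[0,0,1],"gripper":0},
    {"translation":[0,0,-0.005],"angular":[0,0,1],"gripper":0},
    {"translation":[0,0,-0.005],"angular":[0,0,1],"gripper":0},
    {"translation":[0,0,-0.005],"angular":[0,0,1],"gripper":0},
    {"translation":[0,0,-0.005],"angular":[0,0,1],"gripper":0}
  ]
}}

```text
t: 26.2
tool_pos: [0.5323, 0.103, 0.102]
tool_rot: [2.755, 1.508, 0.01]
contact_force: [11.2, 2.9, -15.1]
opening: 0.0151
grip_force: 42.4
```

Call:
{"name": "drive_tool", "arguments": {
  "steps": [
    {"translation":[0,0,0],"angular":[0,0,0.5],"gripper":0},
    {"translation":[0,0,0],"angular":[0,0,0.5],"gripper":0},
    {"translation":[0,0,0],"angular":[0,0,0.5],"gripper":0},
    {"translation":[0,0,0],"angular":[0,0,0.5],"gripper":0}
  ]
}}

```text
t: 26.7
tool_pos: [0.5322, 0.1027, 0.1024]
tool_rot: [2.933, 1.12, 0.008]
contact_force: [9.0, 1.1, -13.6]
opening: 0.0151
grip_force: 77.2
```

```bash
python3 - <<'E'
from pl import *
o=st();print(np.degrees(np.arctan2(*Rn.from_rotvec(o['tool_rot']).as_matrix()[1::-1,0])))
E
```

```text
t 26.7 q [ 0.0533 -0.0321  1.9221 -0.0001  1.2461  0.8949] p [0.5322 0.1027 0.1024] rv [2.9335 1.1196 0.008 ] F [  9.0002   1.0541 -13.6128] T [ 0.0582 -1.4191  2.0012] op 0.0151 gf 77.2
41.78027638285077
```

Torque jumped to 2 N m, so the knob is on its end stop. I'll check the rotor height against the rim before releasing.

```bash
python3 - <<'E'
from pl import *
c=np.array([.5315,.101])
for f in('top1.npz','side1.npz'):
    W=cloud(dict(np.load(f))).reshape(-1,3);p=W[:,:2]-c;d=np.hypot(*p.T);a=np.degrees(np.arctan2(p[:,1],p[:,0]))
    h=(d>.112)&(abs(p[:,0])<.125)&(abs(p[:,1])<.115)&(p[:,1]<.08)&(W[:,2]>.03)
    r=(d>.045)&(d<.09)&(abs(a+137.5)<25)&(W[:,2]>.03)
    e=(d>.09)&(d<.1)&(W[:,2]>.03)
    print(f,'housing',np.median(W[h,2]),h.sum(),'empty slot sector',np.median(W[r,2]),np.percentile(W[r,2],[5,95]),r.sum(),'edge',np.median(W[e,2]))
    for ph in(42.5,132.5,-47.5):
        u=np.array([np.cos(np.radians(ph)),np.sin(np.radians(ph))]);x=p@u;y=p@np.array([-u[1],u[0]])
        k=(abs(x-.079)<.016)&(abs(y)<.012)&(W[:,2]>.085); l=(abs(x-.056)<.03)&(abs(y)<.02)&(W[:,2]<.085)
        print(' fin',ph,'x',x[k].mean(),np.percentile(x[k],[3,97]),'y',y[k].mean(),'ztop',np.percentile(W[k,2],90),'plate',np.median(W[l,2]))
E
```

```text
top1.npz housing 0.07015708920596876 1307 empty slot sector 0.060494081079139485 [0.0544 0.0666] 275 edge 0.05820779556907525
 fin 42.5 x 0.07857764660418094 [0.0666 0.0914] y 0.0014120951932628104 ztop 0.10322527717631763 plate 0.07113369675579025
 fin 132.5 x 0.08031899919340826 [0.0675 0.0927] y 0.00039326916096766207 ztop 0.10496945582848696 plate 0.07110782715984354
 fin -47.5 x 0.07681932426949321 [0.065  0.0888] y -0.0010079032921188143 ztop 0.10651914461730423 plate 0.07104010174263797
side1.npz housing 0.06942546566226077 683 empty slot sector 0.059785564753581044 [0.0571 0.0639] 142 edge 0.0612133099938672
 fin 42.5 x 0.07807794986499797 [0.0662 0.0907] y -0.003332434405315794 ztop 0.10286676914549257 plate 0.07131642183004394
 fin 132.5 x 0.07579321876608504 [0.065  0.0896] y 0.0011932318417616807 ztop 0.10193031462587458 plate 0.06987278033250975
 fin -47.5 x 0.08107452000217588 [0.0664 0.0928] y -0.0018789797973831031 ztop 0.1023088155289002 plate 0.07058912441890364
```

Call:
{"name": "drive_tool", "arguments": {
  "steps": [
    {"translation":[0,0,0],"angular":[0,0,0],"gripper":0.5},
    {"translation":[0,0,0],"angular":[0,0,0],"gripper":0.5},
    {"translation":[0,0,0],"angular":[0,0,0],"gripper":0.5},
    {"translation":[0,0,-0.4],"angular":[0,0,0],"gripper":0.5},
    {"translation":[0,0,-0.6],"angular":[0,0,0],"gripper":0.4},
    {"translation":[0,0,-0.6],"angular":[0,0,0],"gripper":0.4}
  ]
}}

```text
t: 27.45
tool_pos: [0.5311, 0.1021, 0.169]
tool_rot: [2.936, 1.116, 0.003]
contact_force: [0.4, 0.2, -0.7]
opening: 0.0345
grip_force: 0.0
```

```bash
python3 - <<'E'
from pl import *
c=np.array([.5315,.1012]);
for ph in(42.5,132.5,-47.5): print(ph,c+.079*np.array([np.cos(np.radians(ph)),np.sin(np.radians(ph))]))
R=dn(42.5);go([.5897,.1546,.13],R,4);go([.5897,.1546,.0755],R,4,(np.array([.5897,.1546,.13]),R))
E
```

```text
42.5 [0.5897 0.1546]
132.5 [0.4781 0.1594]
-47.5 [0.5849 0.043 ]
rows 4 trans [0.492 0.001 0.244] ang [ 0.003 -0.003 -0.027]
rows 4 trans [ 0.    -0.     0.341] ang [0. 0. 0.]
```

Call:
{"name": "drive_tool", "arguments": {
  "steps": [
    {"translation":[0.492,0,0],"angular":[0,0,-0.027],"gripper":0.4},
    {"translation":[0.492,0,0],"angular":[0,0,-0.027],"gripper":0.4},
    {"translation":[0.492,0,0.15],"angular":[0,0,-0.027],"gripper":0.35},
    {"translation":[0.492,0,0.4],"angular":[0,0,-0.027],"gripper":0.35},
    {"translation":[0,0,0.6],"angular":[0,0,0],"gripper":0.35},
    {"translation":[0,0,0.6],"angular":[0,0,0],"gripper":0.35},
    {"translation":[0,0,0.4],"angular":[0,0,0],"gripper":0.35},
    {"translation":[0,0,0.19],"angular":[0,0,0],"gripper":0.35}
  ],
  "force": 40
}}

```text
t: 28.45
tool_pos: [0.5894, 0.1546, 0.0731]
tool_rot: [2.928, 1.138, 0.001]
contact_force: [-0.4, 0.0, 0.4]
opening: 0.03
grip_force: 0.0
```

Call:
{"name": "drive_tool", "arguments": {
  "steps": [
    {"translation":[0,0,0],"angular":[0,0,0],"gripper":0.35},
    {"translation":[0,0,0],"angular":[0,0,0],"gripper":0},
    {"translation":[0,0,0],"angular":[0,0,0],"gripper":0},
    {"translation":[0,0,0],"angular":[0,0,0],"gripper":0},
    {"translation":[0,0,0],"angular":[0,0,0],"gripper":0}
  ]
}}

```text
t: 29.08
tool_pos: [0.5904, 0.1548, 0.0747]
tool_rot: [2.927, 1.138, 0.005]
contact_force: [-0.7, 0.1, 4.9]
opening: 0.0097
grip_force: 40.4
```

```bash
python3 - <<'E'
from pl import *
st()
E
```

```text
t 29.07 q [ 0.1347  0.1602  1.7712 -0.0003  1.2069  0.9638] p [0.5904 0.1548 0.0747] rv [2.927  1.1383 0.005 ] F [-0.6672  0.0717  4.9463] T [ 0.0157  0.1728 -0.0317] op 0.0097 gf 40.4
```

Call:
{"name": "drive_tool", "arguments": {
  "steps": [
    {"translation":[0.06,0,-0.02],"angular":[0,0,0],"gripper":0},
    {"translation":[0.06,0,-0.01],"angular":[0,0,0],"gripper":0},
    {"translation":[0.06,0,0],"angular":[0,0,0],"gripper":0},
    {"translation":[0,0,0],"angular":[0,0,0],"gripper":0}
  ]
}}

```text
t: 29.58
tool_pos: [0.5949, 0.1596, 0.0747]
tool_rot: [2.927, 1.139, 0.001]
contact_force: [-0.5, -1.3, 4.6]
opening: 0.0091
grip_force: 40.4
```

Call:
{"name": "drive_tool", "arguments": {
  "steps": [
    {"translation":[0.06,0,0],"angular":[0,0,0],"gripper":0},
    {"translation":[0.06,0,0],"angular":[0,0,0],"gripper":0},
    {"translation":[0,0,0],"angular":[0,0,0],"gripper":0}
  ]
}}

```text
t: 29.95
tool_pos: [0.5965, 0.1611, 0.0747]
tool_rot: [2.926, 1.138, -0.01]
contact_force: [-8.5, -6.2, 11.5]
opening: 0.0094
grip_force: 41.3
```

```bash
python3 - <<'E'
from pl import *
o=st();d=o['tool_pos']-[.5904,.1548,.0747];print('radial',d@[.737,.676,0],o['contact_force']@[.737,.676,0])
E
```

```text
t 29.95 q [ 0.1451  0.1821  1.7463 -0.004   1.2186  0.9755] p [0.5965 0.1611 0.0747] rv [ 2.9257  1.1379 -0.0095] F [-8.5381 -6.2024 11.5397] T [-1.3383  1.5363 -0.1589] op 0.0094 gf 41.3
radial 0.008779244982462343 -10.485435638496057
```

Call:
{"name": "drive_tool", "arguments": {
  "steps": [
    {"translation":[-0.08,0,0],"angular":[0,0,0],"gripper":0},
    {"translation":[-0.024,0,-0.08],"angular":[0,0.375,0],"gripper":0},
    {"translation":[-0.024,0,-0.08],"angular":[0,0.375,0],"gripper":0},
    {"translation":[-0.024,0,-0.08],"angular":[0,0.375,0],"gripper":0},
    {"translation":[0,0,0],"angular":[0,0,0],"gripper":0}
  ]
}}

```text
t: 30.58
tool_pos: [0.5931, 0.1583, 0.0838]
tool_rot: [-2.868, -1.114, -0.228]
contact_force: [-0.2, -0.4, 0.5]
opening: 0.0094
grip_force: 39.8
```

```bash
python3 - <<'E'
from pl import *
o=st();d=o['tool_pos']-[.5904,.1548,.0747];print('radial',d@[.737,.676,0],o['contact_force']@[.737,.676,0],Rn.from_rotvec(o['tool_rot']).as_matrix())
E
```

```text
t 30.57 q [0.0963 0.0766 1.8522 0.1064 1.0879 0.8825] p [0.5931 0.1583 0.0838] rv [-2.8678 -1.1141 -0.2276] F [-0.2111 -0.4251  0.4618] T [-0.0901  0.0523  0.0305] op 0.0094 gf 39.8
radial 0.004378212149248759 -0.4429214244372804 [[ 0.7285  0.6751  0.1166]
 [ 0.6667 -0.7378  0.1058]
 [ 0.1574  0.0007 -0.9875]]
```

Call:
{"name": "drive_tool", "arguments": {
  "steps": [
    {"translation":[0.065,0,0.005],"angular":[0,0,0],"gripper":0},
    {"translation":[0.065,0,0.005],"angular":[0,0,0],"gripper":0},
    {"translation":[0.065,0,0.005],"angular":[0,0,0],"gripper":0},
    {"translation":[0.065,0,0.005],"angular":[0,0,0],"gripper":0},
    {"translation":[0,0,0],"angular":[0,0,0],"gripper":0}
  ]
}}

```text
t: 31.2
tool_pos: [0.6012, 0.1656, 0.0846]
tool_rot: [-2.867, -1.116, -0.227]
contact_force: [0.4, -0.4, -1.4]
opening: 0.0092
grip_force: 39.6
```

```bash
python3 - <<'E'
from pl import *
o=st();d=o['tool_pos']-[.5904,.1548,.0747];print('radial',d@[.737,.676,0],o['contact_force']@[.737,.676,0])
p=o['tool_pos'];R=Rn.from_rotvec(o['tool_rot'])
u=p+[0.002,.002,.07];go(u,R,4)
mid=np.array([.50,.0,.20]);go(mid,dn(0),10,(u,R))
E
```

```text
t 31.2 q [0.1077 0.0973 1.8284 0.1045 1.0903 0.8939] p [0.6012 0.1656 0.0846] rv [-2.8674 -1.1157 -0.2269] F [ 0.3568 -0.3861 -1.4109] T [-0.0519  0.0889 -0.0158] op 0.0092 gf 39.6
radial 0.015280691540389538 0.0019123135664962376
rows 4 trans [ 0.086 -0.    -0.429] ang [0. 0. 0.]
rows 10 trans [-0.401  0.287 -0.152] ang [-0.041 -0.108  0.53 ]
```

Call:
{"name": "drive_tool", "arguments": {
  "steps": [
    {"translation":[0.086,0,-0.43],"angular":[0,0,0],"gripper":0},
    {"translation":[0.086,0,-0.43],"angular":[0,0,0],"gripper":0},
    {"translation":[0.086,0,-0.43],"angular":[0,0,0],"gripper":0},
    {"translation":[0.086,0,-0.43],"angular":[0,0,0],"gripper":0}
  ]
}}

```text
t: 31.7
tool_pos: [0.6036, 0.1674, 0.1571]
tool_rot: [-2.868, -1.115, -0.23]
contact_force: [-0.2, 0.4, -0.8]
opening: 0.0095
grip_force: 39.5
```

Call:
{"name": "drive_tool", "arguments": {
  "steps": [
    {"translation":[-0.4,0.287,-0.152],"angular":[-0.041,-0.108,0.53],"gripper":0},
    {"translation":[-0.4,0.287,-0.152],"angular":[-0.041,-0.108,0.53],"gripper":0},
    {"translation":[-0.4,0.287,-0.152],"angular":[-0.041,-0.108,0.53],"gripper":0},
    {"translation":[-0.4,0.287,-0.152],"angular":[-0.041,-0.108,0.53],"gripper":0},
    {"translation":[-0.4,0.287,-0.152],"angular":[-0.041,-0.108,0.53],"gripper":0},
    {"translation":[-0.4,0.287,-0.152],"angular":[-0.041,-0.108,0.53],"gripper":0},
    {"translation":[-0.4,0.287,-0.152],"angular":[-0.041,-0.108,0.53],"gripper":0},
    {"translation":[-0.4,0.287,-0.152],"angular":[-0.041,-0.108,0.53],"gripper":0}
  ]
}}

```text
t: 32.7
tool_pos: [0.5297, 0.0256, 0.1905]
tool_rot: [-3.121, -0.228, -0.048]
contact_force: [0.5, -0.1, -0.5]
opening: 0.0093
grip_force: 39.5
```

Call:
{"name": "drive_tool", "arguments": {
  "steps": [
    {"translation":[-0.4,0.287,-0.152],"angular":[-0.041,-0.108,0.53],"gripper":0},
    {"translation":[-0.4,0.287,-0.152],"angular":[-0.041,-0.108,0.53],"gripper":0}
  ]
}}

```text
t: 32.95
tool_pos: [0.5001, -0.0008, 0.2018]
tool_rot: [-3.142, 0.004, -0.001]
contact_force: [0.4, -1.4, -1.1]
opening: 0.0094
grip_force: 39.5
```

```bash
cat >> pl.py <<'E'
def tray(fn=None):
    t=shot('top',fn);im=cv2.cvtColor(t['color'],cv2.COLOR_RGB2GRAY);W=cloud(t);s=shot('side');Ws=cloud(s)
    for n,w in(('top',W),('side',Ws)):
        r=w.reshape(-1,3);m=(r[:,2]>.012)&(r[:,2]<.03)&(abs(r[:,0]-.48)<.11)&(r[:,1]<-.10)&(r[:,1]>-.46);q=r[m]
        if m.sum()>30:
            lo,hi=np.percentile(q,2,0),np.percentile(q,98,0);L=q[(q[:,0]<np.median(q[:,0]))&(q[:,1]<hi[1]-.02)&(q[:,1]>lo[1]+.02)];H=q[(q[:,0]>np.median(q[:,0]))&(q[:,1]<hi[1]-.02)&(q[:,1]>lo[1]+.02)]
            print(n,m.sum(),'lo',lo,'hi',hi,'mid',(lo+hi)/2,'rect',cv2.minAreaRect(q[:,:2].astype(np.float32)),'yaw',[np.degrees(np.arctan(-np.polyfit(k[:,1],k[:,0],1)[0])) for k in(L,H) if len(k)>10])
    return t,s
E
python3 - <<'E'
from pl import *
st();t,s=tray('top2.png')
a=cv2.resize(t['color'][150:250,225:480,::-1],(795,312),interpolation=cv2.INTER_CUBIC)
b=cv2.resize(s['color'][130:330,220:380,::-1],(226,283),interpolation=cv2.INTER_CUBIC)
c=np.zeros((600,795,3),np.uint8);c[:312]=a;c[312:595,:226]=b;cv2.imwrite('pics/z5.png',c)
E
```

```text
t 32.95 q [-0.1506 -0.2334  1.9302  0.0001  1.4443  1.4226] p [ 0.5001 -0.0008  0.2018] rv [-3.1416  0.0037 -0.0008] F [ 0.4037 -1.357  -1.083 ] T [-0.0084 -0.027   0.0279] op 0.0094 gf 39.5
top 601 lo [ 0.399  -0.4586  0.0126] hi [ 0.5875 -0.1251  0.029 ] mid [ 0.4932 -0.2918  0.0208] rect ((0.4867025911808014, -0.29390114545822144), (0.3350086808204651, 0.21509014070034027), 88.01840209960938) yaw [np.float64(-1.6764152791368434), np.float64(0.6812041367911025)]
side 806 lo [ 0.3996 -0.4584  0.0126] hi [ 0.5877 -0.126   0.028 ] mid [ 0.4936 -0.2922  0.0203] rect ((0.4934636652469635, -0.28989148139953613), (0.19267447292804718, 0.34011831879615784), 0.059575825929641724) yaw [np.float64(-0.6435941981905983), np.float64(-8.004508283406206)]
```

View pics/z5.png

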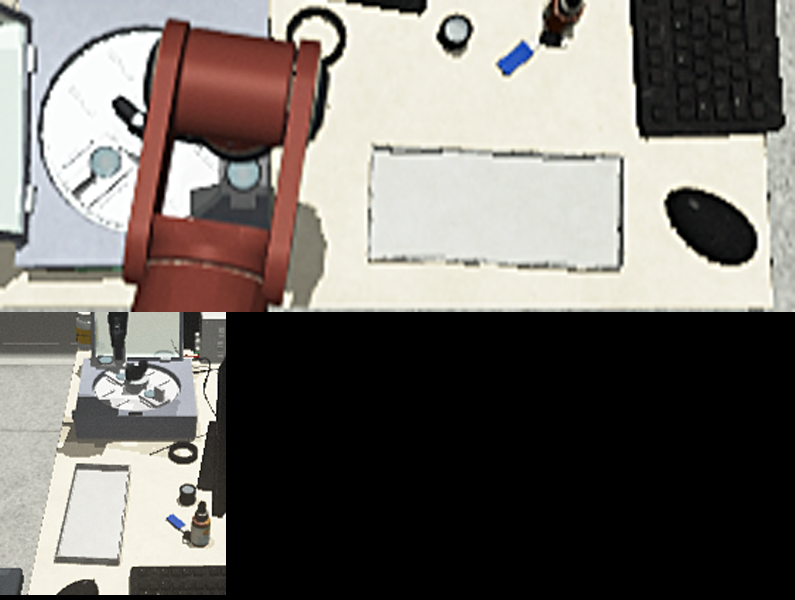

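The tray corners in the crop are (372,146), (622,156), (622,270) and (370,260), so it has not moved. The carrier hangs level, and carriers B (105,163) and C remain in the rotor. I'll segment the tray floor by its neutral colour.

```bash
cat >> pl.py <<'E'
def tray2(t):
    h=cv2.cvtColor(t['color'],cv2.COLOR_RGB2HSV)
    m=((h[:,:,1]<18)&(h[:,:,2]>190)).astype(np.uint8);m[:185]=0;m[250:]=0;m[:,:325]=0;m[:,460:]=0
    n,l,stt,cen=cv2.connectedComponentsWithStats(m);k=[i for i in range(1,n) if stt[i,4]>100]
    v,u=np.nonzero(np.isin(l,k));P=ray(t,u,v,.002)
    r=cv2.minAreaRect(P[:,:2].astype(np.float32));print('floor',np.round(r[0],4),np.round(r[1],4),round(r[2],2),stt[k].tolist())
    return r
E
python3 - <<'E'
from pl import *
t=shot('top')
p=np.array([(372,146),(622,156),(622,270),(370,260)])/3.118+[224.7,149.7]
C=ray(t,p[:,0],p[:,1],.02);print(C,C.mean(0),np.linalg.norm(C-np.roll(C,-1,0),axis=1),np.degrees(np.arctan2(*(C[0]-C[1])[:2])),np.degrees(np.arctan2(*(C[3]-C[2])[:2])))
tray2(t)
E
```

```text
[[ 0.5214 -0.1288  0.02  ]
 [ 0.5113 -0.385   0.02  ]
 [ 0.3948 -0.3812  0.02  ]
 [ 0.4047 -0.1258  0.02  ]] [ 0.4581 -0.2552  0.02  ] [0.2564 0.1166 0.2556 0.1167] 2.2437860183161815 2.214762422597013
floor [ 0.4586 -0.2445] [0.2064 0.353 ] 0.06 [[405, 185, 31, 48, 221], [327, 197, 97, 46, 2833], [325, 246, 93, 4, 187]]
```

```bash
sed -i 's/stt\[i,4\]>100/stt[i,4]>1000/' pl.py; python3 - <<'E'
from pl import *
go([.4784,-.3362,.10],dn(-2.2),12)
E
```

```text
rows 12 trans [-0.035  0.7    0.212] ang [-0.    -0.001  0.023]
```

Call:
{"name": "drive_tool", "arguments": {
  "steps": [
    {"translation":[-0.035,0.7,0],"angular":[0,0,0.023],"gripper":0},
    {"translation":[-0.035,0.7,0],"angular":[0,0,0.023],"gripper":0},
    {"translation":[-0.035,0.7,0.2],"angular":[0,0,0.023],"gripper":0},
    {"translation":[-0.035,0.7,0.25],"angular":[0,0,0.023],"gripper":0},
    {"translation":[-0.035,0.7,0.25],"angular":[0,0,0.023],"gripper":0},
    {"translation":[-0.035,0.7,0.25],"angular":[0,0,0.023],"gripper":0},
    {"translation":[-0.035,0.7,0.25],"angular":[0,0,0.023],"gripper":0},
    {"translation":[-0.035,0.7,0.25],"angular":[0,0,0.023],"gripper":0}
  ]
}}

```text
t: 34.1
tool_pos: [0.4873, -0.2248, 0.1422]
tool_rot: [-3.141, 0.038, -0.001]
contact_force: [-0.0, 0.5, -0.8]
opening: 0.0092
grip_force: 39.5
```

Call:
{"name": "drive_tool", "arguments": {
  "steps": [
    {"translation":[-0.035,0.7,0.25],"angular":[0,0,0.023],"gripper":0},
    {"translation":[-0.035,0.7,0.25],"angular":[0,0,0.023],"gripper":0},
    {"translation":[-0.035,0.7,0.3],"angular":[0,0,0.023],"gripper":0},
    {"translation":[-0.035,0.7,0.3],"angular":[0,0,0.023],"gripper":0},
    {"translation":[0,0,0.3],"angular":[0,0,0],"gripper":0},
    {"translation":[0,0,0],"angular":[0,0,0],"gripper":0}
  ]
}}

```text
t: 34.85
tool_pos: [0.4773, -0.3345, 0.0848]
tool_rot: [-3.138, 0.059, 0.004]
contact_force: [-0.2, 0.0, -0.7]
opening: 0.0093
grip_force: 39.5
```

```bash
python3 - <<'E'
from pl import *
st();go([.4784,-.3362,.022],dn(-2.2),4)
E
```

```text
t 34.85 q [-0.7393  0.0908  1.8288  0.0008  1.2257  0.8686] p [ 0.4773 -0.3345  0.0848] rv [-3.138   0.0587  0.0035] F [-0.1729  0.0474 -0.6544] T [-0.0164 -0.0747  0.0067] op 0.0093 gf 39.5
rows 4 trans [0.008 0.011 0.392] ang [-0.005  0.004  0.002]
```

Call:
{"name": "drive_tool", "arguments": {
  "steps": [
    {"translation":[0.008,0.011,0.39],"angular":[0,0,0],"gripper":0},
    {"translation":[0.008,0.011,0.39],"angular":[0,0,0],"gripper":0},
    {"translation":[0.008,0.011,0.39],"angular":[0,0,0],"gripper":0},
    {"translation":[0.008,0.011,0.35],"angular":[0,0,0],"gripper":0},
    {"translation":[0,0,0.06],"angular":[0,0,0],"gripper":0},
    {"translation":[0,0,0.03],"angular":[0,0,0],"gripper":0},
    {"translation":[0,0,0],"angular":[0,0,0],"gripper":0}
  ]
}}

```text
t: 35.72
tool_pos: [0.4794, -0.3381, 0.0226]
tool_rot: [3.141, -0.06, 0.001]
contact_force: [0.3, -0.6, -1.1]
opening: 0.0094
grip_force: 39.5
```

Call:
{"name": "drive_tool", "arguments": {
  "steps": [
    {"translation":[0,0,0.05],"angular":[0,0,0],"gripper":0},
    {"translation":[0,0,0.05],"angular":[0,0,0],"gripper":0},
    {"translation":[0,0,0],"angular":[0,0,0],"gripper":0}
  ]
}}

```text
t: 36.1
tool_pos: [0.4788, -0.3376, 0.0178]
tool_rot: [-3.14, 0.06, 0.001]
contact_force: [0.1, 0.3, -1.6]
opening: 0.0093
grip_force: 39.5
```

Call:
{"name": "drive_tool", "arguments": {
  "steps": [
    {"translation":[0,0,0.04],"angular":[0,0,0],"gripper":0},
    {"translation":[0,0,0],"angular":[0,0,0],"gripper":0}
  ]
}}

```text
t: 36.35
tool_pos: [0.4792, -0.3379, 0.0167]
tool_rot: [-3.141, 0.06, -0.0]
contact_force: [-0.4, 0.6, 1.7]
opening: 0.0093
grip_force: 39.8
```

Call:
{"name": "drive_tool", "arguments": {
  "steps": [
    {"translation":[0,0,0.01],"angular":[0,0,0],"gripper":0.3},
    {"translation":[0,0,0],"angular":[0,0,0],"gripper":0.3},
    {"translation":[0,0,0],"angular":[0,0,0],"gripper":0.3},
    {"translation":[0,0,-0.5],"angular":[0,0,0],"gripper":0.35},
    {"translation":[0,0,-0.9],"angular":[0,0,0],"gripper":0.35},
    {"translation":[0,0,-0.9],"angular":[0,0,0],"gripper":0.35},
    {"translation":[0,0,-0.9],"angular":[0,0,0],"gripper":0.35}
  ]
}}

```text
t: 37.22
tool_pos: [0.4793, -0.338, 0.147]
tool_rot: [3.14, -0.06, 0.002]
contact_force: [0.3, -0.6, 0.0]
opening: 0.0298
grip_force: 0.0
```

```bash
python3 - <<'E'
from pl import *
st();go([.5849,.043,.15],dn(-47.5),14)
E
```

```text
t 37.23 q [-0.7412  0.027   1.7835  0.0002  1.3294  0.8677] p [ 0.4793 -0.338   0.147 ] rv [ 3.1401 -0.0599  0.0022] F [ 0.2541 -0.5922  0.0236] T [-0.0162  0.0207 -0.0292] op 0.0298 gf 0.0
rows 14 trans [-0.097 -0.718 -0.006] ang [ 0.    -0.001  0.405]
```

Call:
{"name": "drive_tool", "arguments": {
  "steps": [
    {"translation":[-0.097,-0.718,-0.006],"angular":[0,0,0.405],"gripper":0.35},
    {"translation":[-0.097,-0.718,-0.006],"angular":[0,0,0.405],"gripper":0.35},
    {"translation":[-0.097,-0.718,-0.006],"angular":[0,0,0.405],"gripper":0.35},
    {"translation":[-0.097,-0.718,-0.006],"angular":[0,0,0.405],"gripper":0.35},
    {"translation":[-0.097,-0.718,-0.006],"angular":[0,0,0.405],"gripper":0.35},
    {"translation":[-0.097,-0.718,-0.006],"angular":[0,0,0.405],"gripper":0.35},
    {"translation":[-0.097,-0.718,-0.006],"angular":[0,0,0.405],"gripper":0.35},
    {"translation":[-0.097,-0.718,-0.006],"angular":[0,0,0.405],"gripper":0.35}
  ]
}}

```text
t: 38.22
tool_pos: [0.5029, -0.1082, 0.1478]
tool_rot: [-3.047, 0.766, -0.003]
contact_force: [0.2, -0.0, -0.8]
opening: 0.0298
grip_force: 0.0
```

Call:
{"name": "drive_tool", "arguments": {
  "steps": [
    {"translation":[-0.097,-0.718,-0.006],"angular":[0,0,0.405],"gripper":0.35},
    {"translation":[-0.097,-0.718,-0.006],"angular":[0,0,0.405],"gripper":0.35},
    {"translation":[-0.097,-0.718,-0.006],"angular":[0,0,0.405],"gripper":0.35},
    {"translation":[-0.097,-0.718,-0.006],"angular":[0,0,0.405],"gripper":0.35},
    {"translation":[-0.097,-0.718,-0.006],"angular":[0,0,0.405],"gripper":0.35},
    {"translation":[-0.097,-0.718,-0.006],"angular":[0,0,0.405],"gripper":0.35},
    {"translation":[0,0,0],"angular":[0,0,0],"gripper":0.35}
  ]
}}

```text
t: 39.1
tool_pos: [0.586, 0.0442, 0.1492]
tool_rot: [-2.876, 1.262, -0.003]
contact_force: [0.3, -0.5, -0.2]
opening: 0.03
grip_force: 0.0
```

```bash
python3 - <<'E'
from pl import *
st();go([.5849,.043,.0755],dn(-47.5),5)
E
```

```text
t 39.1 q [-0.0515  0.0276  1.779   0.0004  1.333   2.3465] p [0.586  0.0442 0.1492] rv [-2.8757  1.2623 -0.0026] F [ 0.2597 -0.5288 -0.2122] T [-0.0056  0.0196 -0.062 ] op 0.03 gf 0.0
rows 5 trans [0.    0.009 0.368] ang [-0.002 -0.002  0.002]
```

Call:
{"name": "drive_tool", "arguments": {
  "steps": [
    {"translation":[0,0.009,0.368],"angular":[0,0,0],"gripper":0.35},
    {"translation":[0,0.009,0.368],"angular":[0,0,0],"gripper":0.35},
    {"translation":[0,0.009,0.368],"angular":[0,0,0],"gripper":0.35},
    {"translation":[0,0.009,0.368],"angular":[0,0,0],"gripper":0.35},
    {"translation":[0,0.009,0.368],"angular":[0,0,0],"gripper":0.35},
    {"translation":[0,0,0],"angular":[0,0,0],"gripper":0.35}
  ]
}}

```text
t: 39.85
tool_pos: [0.5823, 0.0419, 0.0718]
tool_rot: [2.874, -1.266, -0.006]
contact_force: [-0.2, -1.1, 0.4]
opening: 0.03
grip_force: 0.0
```

Call:
{"name": "drive_tool", "arguments": {
  "steps": [
    {"translation":[0,0,0],"angular":[0,0,0],"gripper":0},
    {"translation":[0,0,0],"angular":[0,0,0],"gripper":0},
    {"translation":[0,0,0],"angular":[0,0,0],"gripper":0},
    {"translation":[0,0,0],"angular":[0,0,0],"gripper":0}
  ]
}}

```text
t: 40.35
tool_pos: [0.5841, 0.0419, 0.0745]
tool_rot: [-2.874, 1.266, -0.001]
contact_force: [0.6, -1.2, 0.6]
opening: 0.0094
grip_force: 42.1
```

Call:
{"name": "drive_tool", "arguments": {
  "steps": [
    {"translation":[0.05,0,-0.02],"angular":[0,0,0],"gripper":0},
    {"translation":[0.05,0,-0.01],"angular":[0,0,0],"gripper":0},
    {"translation":[0.05,0,0],"angular":[0,0,0],"gripper":0},
    {"translation":[0,0,0],"angular":[0,0,0],"gripper":0}
  ]
}}

```text
t: 40.85
tool_pos: [0.5877, 0.0373, 0.075]
tool_rot: [-2.875, 1.267, 0.001]
contact_force: [-0.1, -0.1, -1.6]
opening: 0.0097
grip_force: 41.9
```

```bash
python3 - <<'E'
from pl import *
st()
E
```

```text
t 40.85 q [-0.0632  0.1146  1.8213  0.0004  1.206   2.3376] p [0.5877 0.0373 0.075 ] rv [-2.8747  1.2667  0.0006] F [-0.1096 -0.1137 -1.6419] T [-0.0954  0.0095  0.0414] op 0.0097 gf 41.9
```

Call:
{"name": "drive_tool", "arguments": {
  "steps": [
    {"translation":[-0.024,0,-0.08],"angular":[0,0.375,0],"gripper":0},
    {"translation":[-0.024,0,-0.08],"angular":[0,0.375,0],"gripper":0},
    {"translation":[-0.024,0,-0.08],"angular":[0,0.375,0],"gripper":0},
    {"translation":[0,0,0],"angular":[0,0,0],"gripper":0}
  ]
}}

```text
t: 41.35
tool_pos: [0.5849, 0.0406, 0.0845]
tool_rot: [2.811, -1.237, 0.22]
contact_force: [0.5, 0.3, -0.8]
opening: 0.0091
grip_force: 41.9
```

Call:
{"name": "drive_tool", "arguments": {
  "steps": [
    {"translation":[0.065,0,0.005],"angular":[0,0,0],"gripper":0},
    {"translation":[0.065,0,0.005],"angular":[0,0,0],"gripper":0},
    {"translation":[0.065,0,0.005],"angular":[0,0,0],"gripper":0},
    {"translation":[0.065,0,0.005],"angular":[0,0,0],"gripper":0},
    {"translation":[0.03,0,0.005],"angular":[0,0,0],"gripper":0},
    {"translation":[0,0,0],"angular":[0,0,0],"gripper":0}
  ]
}}

```text
t: 42.1
tool_pos: [0.5933, 0.0313, 0.0853]
tool_rot: [2.81, -1.238, 0.221]
contact_force: [0.1, 0.4, -2.0]
opening: 0.0092
grip_force: 41.9
```

```bash
python3 - <<'E'
from pl import *
o=st();a=np.radians(-47.5);r=np.array([np.cos(a),np.sin(a),0]);d=o['tool_pos']-[.5841,.0419,.0745];print('radial',d@r)
p=o['tool_pos'];R=Rn.from_rotvec(o['tool_rot'])
go(p+[0.002,-.002,.07],R,4)
e=np.array([0.039,.999]);c=np.array([.4585,-.2553]);tg=c+[.023,-.0009];print(tg)
go([*tg,.10],dn(-2.2),11,(p+[0.002,-.002,.07],R))
E
```

```text
t 42.1 q [-0.0192  0.0569  1.87   -0.1265  1.1094  2.4321] p [0.5933 0.0313 0.0853] rv [ 2.81   -1.2381  0.2206] F [ 0.1415  0.4206 -2.0405] T [0.0891 0.0386 0.0135] op 0.0092 gf 41.9
radial 0.014065000332518899
rows 4 trans [ 0.086 -0.001 -0.429] ang [0. 0. 0.]
[ 0.4815 -0.2562]
rows 11 trans [0.053 0.711 0.138] ang [ 0.04  -0.097 -0.514]
```

Call:
{"name": "drive_tool", "arguments": {
  "steps": [
    {"translation":[0.086,0,-0.43],"angular":[0,0,0],"gripper":0},
    {"translation":[0.086,0,-0.43],"angular":[0,0,0],"gripper":0},
    {"translation":[0.086,0,-0.43],"angular":[0,0,0],"gripper":0},
    {"translation":[0.086,0,-0.43],"angular":[0,0,0],"gripper":0},
    {"translation":[0,0,0],"angular":[0,0,0],"gripper":0}
  ]
}}

```text
t: 42.72
tool_pos: [0.5967, 0.0292, 0.1585]
tool_rot: [2.811, -1.239, 0.228]
contact_force: [0.9, -0.6, -1.3]
opening: 0.0093
grip_force: 41.9
```

```bash
cat >> pl.py <<'E'
def tdiff(im):
    a=np.load('top1.npz')['color'].astype(int);d=abs(im['color'].astype(int)-a).sum(2)[180:250,330:440]
    v,u=np.nonzero(d>90);print('diff px',len(u),(u.min()+330,u.max()+330,v.min()+180,v.max()+180) if len(u) else '')
E
python3 - <<'E'
from pl import *
st();t=shot('top','top3.png');tray2(t);tdiff(t)
cv2.imwrite('pics/z6.png',cv2.resize(t['color'][150:250,225:480,::-1],(795,312),interpolation=cv2.INTER_CUBIC))
E
```

```text
t 42.73 q [-0.0227 -0.0201  1.8169 -0.1197  1.2333  2.4116] p [0.5967 0.0292 0.1585] rv [ 2.8112 -1.2387  0.2277] F [ 0.8841 -0.6207 -1.3445] T [ 0.0735  0.059  -0.0001] op 0.0093 gf 41.9
floor [ 0.4586 -0.2853] [0.2064 0.4347] 0.05 [[325, 185, 135, 65, 5969]]
diff px 759 (np.int64(364), np.int64(439), np.int64(204), np.int64(248))
```

View pics/z6.png

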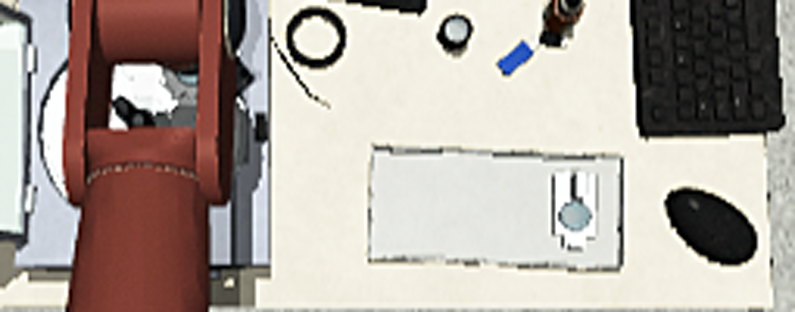

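Carrier A lies flat in the tray at crop (574,210), and the tray corners are unchanged. I'll place C in the middle.

Call:
{"name": "drive_tool", "arguments": {
  "steps": [
    {"translation":[0.053,0.711,0.1],"angular":[0.04,-0.097,-0.514],"gripper":0},
    {"translation":[0.053,0.711,0.138],"angular":[0.04,-0.097,-0.514],"gripper":0},
    {"translation":[0.053,0.711,0.138],"angular":[0.04,-0.097,-0.514],"gripper":0},
    {"translation":[0.053,0.711,0.138],"angular":[0.04,-0.097,-0.514],"gripper":0},
    {"translation":[0.053,0.711,0.138],"angular":[0.04,-0.097,-0.514],"gripper":0},
    {"translation":[0.053,0.711,0.138],"angular":[0.04,-0.097,-0.514],"gripper":0},
    {"translation":[0.053,0.711,0.138],"angular":[0.04,-0.097,-0.514],"gripper":0},
    {"translation":[0.053,0.711,0.138],"angular":[0.04,-0.097,-0.514],"gripper":0}
  ]
}}

```text
t: 43.78
tool_pos: [0.4887, -0.1712, 0.116]
tool_rot: [3.099, -0.392, 0.059]
contact_force: [-0.0, 0.5, -1.3]
opening: 0.0093
grip_force: 41.9
```

Call:
{"name": "drive_tool", "arguments": {
  "steps": [
    {"translation":[0.053,0.711,0.138],"angular":[0.04,-0.097,-0.514],"gripper":0},
    {"translation":[0.053,0.711,0.138],"angular":[0.04,-0.097,-0.514],"gripper":0},
    {"translation":[0.053,0.711,0.138],"angular":[0.04,-0.097,-0.514],"gripper":0},
    {"translation":[0,0,0],"angular":[0,0,0],"gripper":0},
    {"translation":[0,0,0],"angular":[0,0,0],"gripper":0}
  ]
}}

```text
t: 44.4
tool_pos: [0.4805, -0.2552, 0.1009]
tool_rot: [-3.14, 0.062, 0.003]
contact_force: [-0.4, 0.4, -1.2]
opening: 0.0091
grip_force: 41.9
```

```bash
python3 - <<'E'
from pl import *
st();go([.4815,-.2562,.022],dn(-2.2),5)
E
```

```text
t 44.4 q [-0.6249 -0.0202  1.9132 -0.0001  1.2507  0.9854] p [ 0.4805 -0.2552  0.1009] rv [-3.1399  0.062   0.0027] F [-0.3516  0.3944 -1.1821] T [-0.0017 -0.0217 -0.0065] op 0.0091 gf 41.9
rows 5 trans [0.005 0.005 0.395] ang [-0.001  0.003 -0.002]
```

Call:
{"name": "drive_tool", "arguments": {
  "steps": [
    {"translation":[0.005,0.005,0.395],"angular":[0,0,0],"gripper":0},
    {"translation":[0.005,0.005,0.395],"angular":[0,0,0],"gripper":0},
    {"translation":[0.005,0.005,0.395],"angular":[0,0,0],"gripper":0},
    {"translation":[0.005,0.005,0.395],"angular":[0,0,0],"gripper":0},
    {"translation":[0.005,0.005,0.35],"angular":[0,0,0],"gripper":0},
    {"translation":[0,0,0.05],"angular":[0,0,0],"gripper":0},
    {"translation":[0,0,0],"angular":[0,0,0],"gripper":0}
  ]
}}

```text
t: 45.28
tool_pos: [0.4821, -0.2571, 0.0226]
tool_rot: [3.141, -0.061, -0.001]
contact_force: [0.1, -0.3, -1.0]
opening: 0.009
grip_force: 41.9
```

Call:
{"name": "drive_tool", "arguments": {
  "steps": [
    {"translation":[0,0,0.04],"angular":[0,0,0],"gripper":0},
    {"translation":[0,0,0.04],"angular":[0,0,0],"gripper":0},
    {"translation":[0,0,0],"angular":[0,0,0],"gripper":0}
  ]
}}

```text
t: 45.65
tool_pos: [0.482, -0.257, 0.0195]
tool_rot: [3.141, -0.061, -0.001]
contact_force: [-0.5, -0.7, -1.4]
opening: 0.0093
grip_force: 41.9
```

Call:
{"name": "drive_tool", "arguments": {
  "steps": [
    {"translation":[0,0,0.03],"angular":[0,0,0],"gripper":0},
    {"translation":[0,0,0.03],"angular":[0,0,0],"gripper":0},
    {"translation":[0,0,0],"angular":[0,0,0],"gripper":0}
  ]
}}

```text
t: 46.02
tool_pos: [0.4818, -0.2568, 0.0168]
tool_rot: [3.141, -0.061, -0.001]
contact_force: [-0.5, -0.2, -1.6]
opening: 0.0092
grip_force: 41.9
```

Call:
{"name": "drive_tool", "arguments": {
  "steps": [
    {"translation":[0,0,0.025],"angular":[0,0,0],"gripper":0},
    {"translation":[0,0,0],"angular":[0,0,0],"gripper":0}
  ]
}}

```text
t: 46.28
tool_pos: [0.4821, -0.2571, 0.0164]
tool_rot: [3.141, -0.061, -0.001]
contact_force: [-1.6, 2.5, 3.0]
opening: 0.0096
grip_force: 42.4
```

Call:
{"name": "drive_tool", "arguments": {
  "steps": [
    {"translation":[0,0,0],"angular":[0,0,0],"gripper":0.3},
    {"translation":[0,0,0],"angular":[0,0,0],"gripper":0.3},
    {"translation":[0,0,0],"angular":[0,0,0],"gripper":0.3},
    {"translation":[0,0,-0.5],"angular":[0,0,0],"gripper":0.35},
    {"translation":[0,0,-0.9],"angular":[0,0,0],"gripper":0.35},
    {"translation":[0,0,-0.9],"angular":[0,0,0],"gripper":0.35},
    {"translation":[0,0,-0.9],"angular":[0,0,0],"gripper":0.35},
    {"translation":[0,0,-0.2],"angular":[0,0,0],"gripper":0.35}
  ]
}}

```text
t: 47.28
tool_pos: [0.4839, -0.2582, 0.1568]
tool_rot: [3.136, -0.061, 0.009]
contact_force: [1.0, 0.0, -0.0]
opening: 0.03
grip_force: 0.0
```

```bash
python3 - <<'E'
from pl import *
st();go([.4781,.1594,.155],dn(132.5),18)
E
```

```text
t 47.27 q [-0.6256 -0.0769  1.8684 -0.0004  1.3428  0.984 ] p [ 0.4839 -0.2582  0.1568] rv [ 3.1364 -0.0608  0.0091] F [ 1.0213  0.0143 -0.0219] T [ 0.0072 -0.0609  0.0512] op 0.03 gf 0.0
rows 18 trans [ 0.643 -0.362  0.003] ang [ 0.004  0.001 -0.936]
```

```bash
python3 - <<'E'
from pl import *
go([.4781,.1594,.155],dn(-2.2),11)
E
```

```text
rows 11 trans [-0.05  -0.948  0.002] ang [ 0.003 -0.004 -0.   ]
```

Call:
{"name": "drive_tool", "arguments": {
  "steps": [
    {"translation":[-0.05,-0.948,0.002],"angular":[0,0,0],"gripper":0.35},
    {"translation":[-0.05,-0.948,0.002],"angular":[0,0,0],"gripper":0.35},
    {"translation":[-0.05,-0.948,0.002],"angular":[0,0,0],"gripper":0.35},
    {"translation":[-0.05,-0.948,0.002],"angular":[0,0,0],"gripper":0.35},
    {"translation":[-0.05,-0.948,0.002],"angular":[0,0,0],"gripper":0.35},
    {"translation":[-0.05,-0.948,0.002],"angular":[0,0,0],"gripper":0.35},
    {"translation":[-0.05,-0.948,0.002],"angular":[0,0,0],"gripper":0.35},
    {"translation":[-0.05,-0.948,0.002],"angular":[0,0,0],"gripper":0.35}
  ]
}}

```text
t: 48.28
tool_pos: [0.4771, 0.0481, 0.1507]
tool_rot: [3.141, -0.061, -0.002]
contact_force: [0.4, 0.3, 0.1]
opening: 0.0297
grip_force: 0.0
```

Call:
{"name": "drive_tool", "arguments": {
  "steps": [
    {"translation":[-0.05,-0.948,0.002],"angular":[0,0,0],"gripper":0.35},
    {"translation":[-0.05,-0.948,0.002],"angular":[0,0,0],"gripper":0.35},
    {"translation":[-0.05,-0.948,0.002],"angular":[0,0,0],"gripper":0.35},
    {"translation":[0,0,0],"angular":[0,0,-1],"gripper":0.35},
    {"translation":[0,0,0],"angular":[0,0,-1],"gripper":0.35},
    {"translation":[0,0,0],"angular":[0,0,-1],"gripper":0.35},
    {"translation":[0,0,0],"angular":[0,0,-1],"gripper":0.35},
    {"translation":[0,0,0],"angular":[0,0,-1],"gripper":0.35}
  ]
}}

```text
t: 49.28
tool_pos: [0.4756, 0.1607, 0.1503]
tool_rot: [-2.97, -1.024, 0.003]
contact_force: [0.2, 0.2, 0.2]
opening: 0.0299
grip_force: 0.0
```

Call:
{"name": "drive_tool", "arguments": {
  "steps": [
    {"translation":[0,0,0],"angular":[0,0,-1],"gripper":0.35},
    {"translation":[0,0,0],"angular":[0,0,-1],"gripper":0.35},
    {"translation":[0,0,0],"angular":[0,0,-1],"gripper":0.35},
    {"translation":[0,0,0],"angular":[0,0,-1],"gripper":0.35},
    {"translation":[0,0,0],"angular":[0,0,-1],"gripper":0.35},
    {"translation":[0,0,0],"angular":[0,0,-1],"gripper":0.35},
    {"translation":[0,0,0],"angular":[0,0,-1],"gripper":0.35},
    {"translation":[0,0,0],"angular":[0,0,-1],"gripper":0.35}
  ]
}}

```text
t: 50.28
tool_pos: [0.4756, 0.1606, 0.1503]
tool_rot: [-1.975, -2.441, 0.002]
contact_force: [-0.4, -0.3, 0.9]
opening: 0.0298
grip_force: 0.0
```

Call:
{"name": "drive_tool", "arguments": {
  "steps": [
    {"translation":[0,0,0],"angular":[0,0,-1],"gripper":0.35},
    {"translation":[0,0,0],"angular":[0,0,-1],"gripper":0.35},
    {"translation":[0,0,0],"angular":[0,0,-1],"gripper":0.35},
    {"translation":[0,0,0],"angular":[0,0,-0.8],"gripper":0.35},
    {"translation":[0,0,0],"angular":[0,0,0],"gripper":0.35}
  ]
}}

```text
t: 50.9
tool_pos: [0.4757, 0.1607, 0.1504]
tool_rot: [-1.275, -2.87, 0.002]
contact_force: [-0.2, -0.4, -0.1]
opening: 0.03
grip_force: 0.0
```

```bash
python3 - <<'E'
from pl import *
st();go([.4781,.1594,.0755],dn(132.5),5)
E
```

```text
t 50.9 q [ 0.1774 -0.1812  1.9738 -0.0001  1.3507 -0.5574] p [0.4757 0.1607 0.1504] rv [-1.2747 -2.8699  0.0016] F [-0.1699 -0.4204 -0.1474] T [-0.0171 -0.0036  0.037 ] op 0.03 gf 0.0
rows 5 trans [-0.013  0.005  0.374] ang [-0.002 -0.001 -0.01 ]
```

Call:
{"name": "drive_tool", "arguments": {
  "steps": [
    {"translation":[-0.013,0.005,0.365],"angular":[0,0,-0.01],"gripper":0.35},
    {"translation":[-0.013,0.005,0.365],"angular":[0,0,-0.01],"gripper":0.35},
    {"translation":[-0.013,0.005,0.365],"angular":[0,0,-0.01],"gripper":0.35},
    {"translation":[-0.013,0.005,0.365],"angular":[0,0,-0.01],"gripper":0.35},
    {"translation":[-0.013,0.005,0.365],"angular":[0,0,-0.01],"gripper":0.35},
    {"translation":[0,0,0],"angular":[0,0,0],"gripper":0.35}
  ]
}}

```text
t: 51.65
tool_pos: [0.4775, 0.1593, 0.0761]
tool_rot: [-1.262, -2.873, 0.003]
contact_force: [0.1, -0.3, -0.2]
opening: 0.03
grip_force: 0.0
```

Call:
{"name": "drive_tool", "arguments": {
  "steps": [
    {"translation":[0,0,0],"angular":[0,0,0],"gripper":0},
    {"translation":[0,0,0],"angular":[0,0,0],"gripper":0},
    {"translation":[0,0,0],"angular":[0,0,0],"gripper":0},
    {"translation":[0,0,0],"angular":[0,0,0],"gripper":0}
  ]
}}

```text
t: 52.15
tool_pos: [0.4791, 0.1596, 0.0786]
tool_rot: [1.263, 2.876, 0.0]
contact_force: [-0.7, 0.8, 0.8]
opening: 0.0092
grip_force: 41.5
```

Call:
{"name": "drive_tool", "arguments": {
  "steps": [
    {"translation":[0.05,0,-0.01],"angular":[0,0,0],"gripper":0},
    {"translation":[0.05,0,-0.01],"angular":[0,0,0],"gripper":0},
    {"translation":[0.05,0,0],"angular":[0,0,0],"gripper":0},
    {"translation":[0,0,0],"angular":[0,0,0],"gripper":0}
  ]
}}

```text
t: 52.65
tool_pos: [0.4744, 0.164, 0.0786]
tool_rot: [-1.263, -2.876, 0.001]
contact_force: [0.5, 1.0, -1.5]
opening: 0.0093
grip_force: 41.2
```

```bash
python3 - <<'E'
from pl import *
st()
E
```

```text
t 52.65 q [ 0.1845 -0.0951  2.0257 -0.      1.2118 -0.5588] p [0.4744 0.164  0.0786] rv [-1.2628 -2.8759  0.0008] F [ 0.4711  0.9548 -1.5185] T [0.0358 0.     0.0175] op 0.0093 gf 41.2
```

Call:
{"name": "drive_tool", "arguments": {
  "steps": [
    {"translation":[-0.024,0,-0.08],"angular":[0,0.375,0],"gripper":0},
    {"translation":[-0.024,0,-0.08],"angular":[0,0.375,0],"gripper":0},
    {"translation":[-0.024,0,-0.08],"angular":[0,0.375,0],"gripper":0},
    {"translation":[0,0,0],"angular":[0,0,0],"gripper":0}
  ]
}}

```text
t: 53.15
tool_pos: [0.4776, 0.1609, 0.0883]
tool_rot: [-1.207, -2.743, -0.094]
contact_force: [0.7, -0.6, -1.7]
opening: 0.0094
grip_force: 41.2
```

Call:
{"name": "drive_tool", "arguments": {
  "steps": [
    {"translation":[0.065,0,0.005],"angular":[0,0,0],"gripper":0},
    {"translation":[0.065,0,0.005],"angular":[0,0,0],"gripper":0},
    {"translation":[0.065,0,0.005],"angular":[0,0,0],"gripper":0},
    {"translation":[0.065,0,0.005],"angular":[0,0,0],"gripper":0},
    {"translation":[0.03,0,0.005],"angular":[0,0,0],"gripper":0},
    {"translation":[0,0,0],"angular":[0,0,0],"gripper":0}
  ]
}}

```text
t: 53.9
tool_pos: [0.469, 0.17, 0.089]
tool_rot: [-1.205, -2.743, -0.094]
contact_force: [-0.7, -0.1, -1.6]
opening: 0.0093
grip_force: 41.2
```

```bash
python3 - <<'E'
from pl import *
o=st();a=np.radians(132.5);r=np.array([np.cos(a),np.sin(a),0]);d=o['tool_pos']-[.4791,.1596,.0786];print('radial',d@r)
E
```

```text
t 53.9 q [ 0.1259 -0.0667  1.9862  0.1321  1.3161 -0.6567] p [0.469 0.17  0.089] rv [-1.2046 -2.7431 -0.0943] F [-0.6925 -0.0723 -1.6098] T [-0.0646 -0.0358  0.0114] op 0.0093 gf 41.2
radial 0.014533508896853514
```

Call:
{"name": "drive_tool", "arguments": {
  "steps": [
    {"translation":[0.086,0,-0.43],"angular":[0,0,0],"gripper":0},
    {"translation":[0.086,0,-0.43],"angular":[0,0,0],"gripper":0},
    {"translation":[0.086,0,-0.43],"angular":[0,0,0],"gripper":0},
    {"translation":[0.086,0,-0.43],"angular":[0,0,0],"gripper":0},
    {"translation":[0,0,0],"angular":[0,0,0],"gripper":0}
  ]
}}

```text
t: 54.52
tool_pos: [0.4685, 0.1723, 0.1617]
tool_rot: [-1.206, -2.747, -0.098]
contact_force: [-0.4, 0.2, -1.5]
opening: 0.0089
grip_force: 41.2
```

```bash
python3 - <<'E'
from pl import *
o=st();t=shot('top','top4.png');a=cv2.imread('pics/top3.png').astype(int);b=cv2.imread('pics/top4.png').astype(int)
m=abs(a-b).sum(2)[180:250,330:440]>90;v,u=np.nonzero(m);print('changed',len(u),u.min()+330,u.max()+330,v.min()+180,v.max()+180)
cv2.imwrite('pics/z7.png',cv2.resize(t['color'][150:250,225:480,::-1],(795,312),interpolation=cv2.INTER_CUBIC))
go([.4386,-.1745,.11],dn(177.8),11)
E
```

```text
t 54.52 q [ 0.1303 -0.1536  1.9358  0.1292  1.4474 -0.6347] p [0.4685 0.1723 0.1617] rv [-1.2058 -2.7466 -0.0979] F [-0.4296  0.2332 -1.4827] T [-0.072  -0.0544  0.0221] op 0.0089 gf 41.2
changed 140 377 391 204 229
rows 11 trans [-0.313 -0.754  0.08 ] ang [ 0.041 -0.096 -0.513]
```

View pics/z7.png

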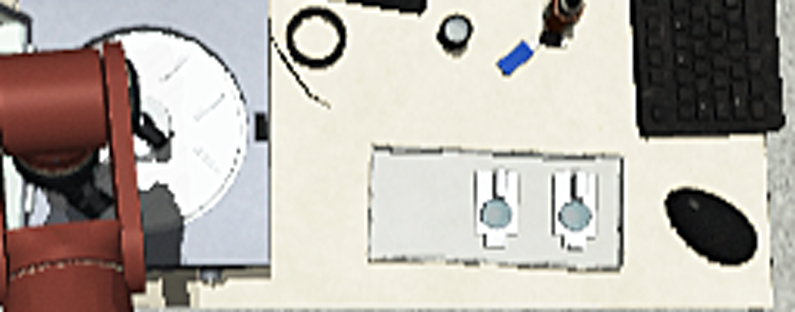

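Carriers A (574,210) and C (496,210) lie flat and the tray is unmoved. I'll place B at the left end.

Call:
{"name": "drive_tool", "arguments": {
  "steps": [
    {"translation":[-0.313,-0.754,-0.1],"angular":[0.041,-0.096,-0.513],"gripper":0},
    {"translation":[-0.313,-0.754,0],"angular":[0.041,-0.096,-0.513],"gripper":0},
    {"translation":[-0.313,-0.754,0],"angular":[0.041,-0.096,-0.513],"gripper":0},
    {"translation":[-0.313,-0.754,0],"angular":[0.041,-0.096,-0.513],"gripper":0},
    {"translation":[-0.313,-0.754,0],"angular":[0.041,-0.096,-0.513],"gripper":0},
    {"translation":[-0.313,-0.754,0],"angular":[0.041,-0.096,-0.513],"gripper":0},
    {"translation":[-0.313,-0.754,0],"angular":[0.041,-0.096,-0.513],"gripper":0},
    {"translation":[-0.313,-0.754,0.15],"angular":[0.041,-0.096,-0.513],"gripper":0}
  ]
}}

```text
t: 55.58
tool_pos: [0.4195, -0.082, 0.1432]
tool_rot: [-0.387, -3.075, -0.027]
contact_force: [0.6, -0.6, -0.8]
opening: 0.0091
grip_force: 41.2
```

Call:
{"name": "drive_tool", "arguments": {
  "steps": [
    {"translation":[-0.313,-0.754,0.3],"angular":[0.041,-0.096,-0.513],"gripper":0},
    {"translation":[-0.313,-0.754,0.3],"angular":[0.041,-0.096,-0.513],"gripper":0},
    {"translation":[-0.313,-0.754,0.3],"angular":[0.041,-0.096,-0.513],"gripper":0},
    {"translation":[0,0,0],"angular":[0,0,0],"gripper":0},
    {"translation":[0,0,0],"angular":[0,0,0],"gripper":0}
  ]
}}

```text
t: 56.2
tool_pos: [0.439, -0.1756, 0.1054]
tool_rot: [-0.061, -3.137, -0.001]
contact_force: [-0.3, -1.0, -0.5]
opening: 0.0089
grip_force: 41.2
```

```bash
python3 - <<'E'
from pl import *
st();go([.4386,-.1745,.026],dn(177.8),6)
E
```

```text
t 56.2 q [-0.5374 -0.2053  2.0742 -0.0012  1.2763 -2.0691] p [ 0.439  -0.1756  0.1054] rv [-0.0608 -3.1374 -0.0012] F [-0.272  -1.0218 -0.4586] T [ 0.0069 -0.0192 -0.0225] op 0.0089 gf 41.2
rows 6 trans [0.001 0.004 0.331] ang [ 0.001 -0.004 -0.   ]
```

Call:
{"name": "drive_tool", "arguments": {
  "steps": [
    {"translation":[0,0,0.33],"angular":[0,0,0],"gripper":0},
    {"translation":[0,0,0.33],"angular":[0,0,0],"gripper":0},
    {"translation":[0,0,0.33],"angular":[0,0,0],"gripper":0},
    {"translation":[0,0,0.33],"angular":[0,0,0],"gripper":0},
    {"translation":[0,0,0.33],"angular":[0,0,0],"gripper":0},
    {"translation":[0,0,0.3],"angular":[0,0,0],"gripper":0},
    {"translation":[0,0,0],"angular":[0,0,0],"gripper":0}
  ]
}}

```text
t: 57.08
tool_pos: [0.4385, -0.1757, 0.0266]
tool_rot: [-0.06, -3.136, -0.001]
contact_force: [0.2, -0.4, -1.6]
opening: 0.0093
grip_force: 41.2
```

Call:
{"name": "drive_tool", "arguments": {
  "steps": [
    {"translation":[0,0,0.04],"angular":[0,0,0],"gripper":0},
    {"translation":[0,0,0.03],"angular":[0,0,0],"gripper":0},
    {"translation":[0,0,0],"angular":[0,0,0],"gripper":0}
  ]
}}

```text
t: 57.45
tool_pos: [0.4396, -0.1764, 0.0255]
tool_rot: [-0.06, -3.139, 0.001]
contact_force: [-0.4, 0.2, -1.6]
opening: 0.009
grip_force: 41.2
```

Call:
{"name": "drive_tool", "arguments": {
  "steps": [
    {"translation":[0,0,0.04],"angular":[0,0,0],"gripper":0},
    {"translation":[0,0,0.03],"angular":[0,0,0],"gripper":0},
    {"translation":[0,0,0],"angular":[0,0,0],"gripper":0}
  ]
}}

```text
t: 57.82
tool_pos: [0.4392, -0.1762, 0.0222]
tool_rot: [-0.06, -3.139, 0.001]
contact_force: [0.5, -0.6, -0.5]
opening: 0.0093
grip_force: 41.2
```

Call:
{"name": "drive_tool", "arguments": {
  "steps": [
    {"translation":[0,0,0.03],"angular":[0,0,0],"gripper":0},
    {"translation":[0,0,0],"angular":[0,0,0],"gripper":0}
  ]
}}

```text
t: 58.08
tool_pos: [0.4393, -0.1762, 0.0211]
tool_rot: [-0.06, -3.139, 0.001]
contact_force: [0.5, 0.4, -1.4]
opening: 0.0093
grip_force: 41.2
```

Call:
{"name": "drive_tool", "arguments": {
  "steps": [
    {"translation":[0,0,0.025],"angular":[0,0,0],"gripper":0},
    {"translation":[0,0,0],"angular":[0,0,0],"gripper":0}
  ]
}}

```text
t: 58.32
tool_pos: [0.4395, -0.1764, 0.0205]
tool_rot: [-0.06, -3.139, 0.001]
contact_force: [-1.1, 1.2, 1.7]
opening: 0.0094
grip_force: 41.7
```

Call:
{"name": "drive_tool", "arguments": {
  "steps": [
    {"translation":[0,0,0.01],"angular":[0,0,0],"gripper":0},
    {"translation":[0,0,0],"angular":[0,0,0],"gripper":0}
  ]
}}

```text
t: 58.58
tool_pos: [0.4395, -0.1764, 0.0206]
tool_rot: [-0.06, -3.139, 0.001]
contact_force: [-2.7, 0.9, 5.8]
opening: 0.0092
grip_force: 42.3
```

Call:
{"name": "drive_tool", "arguments": {
  "steps": [
    {"translation":[0,0,-0.01],"angular":[0,0,0],"gripper":0.3},
    {"translation":[0,0,0],"angular":[0,0,0],"gripper":0.3},
    {"translation":[0,0,0],"angular":[0,0,0],"gripper":0.3},
    {"translation":[0,0,-0.5],"angular":[0,0,0],"gripper":0.4},
    {"translation":[0,0,-0.9],"angular":[0,0,0],"gripper":0.4},
    {"translation":[0,0,-0.9],"angular":[0,0,0],"gripper":0.4},
    {"translation":[0,0,-0.9],"angular":[0,0,0],"gripper":0.4},
    {"translation":[0,0,-0.9],"angular":[0,0,0],"gripper":0.4}
  ]
}}

```text
t: 59.58
tool_pos: [0.4395, -0.1761, 0.1852]
tool_rot: [-0.06, -3.139, 0.001]
contact_force: [-0.2, -0.5, 0.3]
opening: 0.034
grip_force: 0.0
```

```bash
python3 - <<'E'
from pl import *
o=st();t=shot('top','top5.png');s=shot('side','side5.png')
for n,im in(('top',t),('side',s),('top1',dict(np.load('top1.npz'))),('side1',dict(np.load('side1.npz')))):
    r=cloud(im).reshape(-1,3);m=(r[:,2]>.30)&(r[:,2]<.36)&(abs(r[:,0]-.533)<.035)&(r[:,1]>.25)&(r[:,1]<.33);q=r[m];print(n,m.sum(),np.median(q,0) if len(q) else '',q.min(0) if len(q) else '',q.max(0) if len(q) else '')
R=frame([0,.5,-.866],[0,1,0]);z=R.as_matrix()[:,2]
pre=np.array([.533,.3013,.3129])-z*.09;print(pre);go(pre,R,14)
a=cv2.resize(t['color'][140:250,225:480,::-1],(795,343),interpolation=cv2.INTER_CUBIC);cv2.imwrite('pics/z8.png',a)
E
```

```text
t 59.58 q [-0.5375 -0.2897  2.004  -0.0015  1.4289 -2.07  ] p [ 0.4395 -0.1761  0.1852] rv [-0.0598 -3.1389  0.0008] F [-0.2391 -0.4638  0.3066] T [ 0.0077 -0.0644 -0.0199] op 0.034 gf 0.0
top 127 [0.5302 0.2961 0.3248] [0.4982 0.2904 0.3176] [0.5676 0.3038 0.3301]
side 81 [0.5317 0.2932 0.3205] [0.4981 0.2864 0.3133] [0.5653 0.299  0.3262]
top1 127 [0.5303 0.2963 0.324 ] [0.498  0.2906 0.3153] [0.5675 0.3033 0.3322]
side1 84 [0.5317 0.2925 0.3204] [0.4981 0.2867 0.3121] [0.5653 0.3009 0.3272]
[0.533  0.2563 0.3908]
rows 14 trans [-0.146  0.851 -0.166] ang [-0.27   0.008 -0.018]
```

View pics/z8.png

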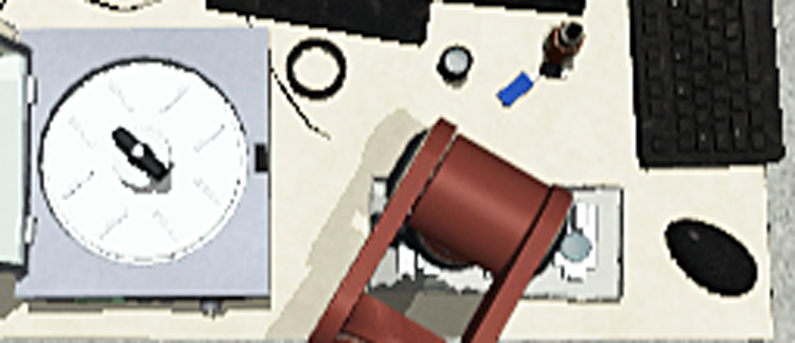

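The rotor is empty, the knob is loose and the lid handle is where I left it. Next I'll go to the handle.

Call:
{"name": "drive_tool", "arguments": {
  "steps": [
    {"translation":[-0.146,0.851,-0.166],"angular":[-0.27,0.008,-0.018],"gripper":0.4},
    {"translation":[-0.146,0.851,-0.166],"angular":[-0.27,0.008,-0.018],"gripper":0.4},
    {"translation":[-0.146,0.851,-0.166],"angular":[-0.27,0.008,-0.018],"gripper":0.4},
    {"translation":[-0.146,0.851,-0.166],"angular":[-0.27,0.008,-0.018],"gripper":0.4},
    {"translation":[-0.146,0.851,-0.166],"angular":[-0.27,0.008,-0.018],"gripper":0.4},
    {"translation":[-0.146,0.851,-0.166],"angular":[-0.27,0.008,-0.018],"gripper":0.4},
    {"translation":[-0.146,0.851,-0.166],"angular":[-0.27,0.008,-0.018],"gripper":0.4},
    {"translation":[-0.146,0.851,-0.166],"angular":[-0.27,0.008,-0.018],"gripper":0.4}
  ]
}}

```text
t: 60.68
tool_pos: [0.4942, 0.0855, 0.2709]
tool_rot: [-0.029, -3.098, -0.472]
contact_force: [0.8, 0.7, 0.5]
opening: 0.0342
grip_force: 0.0
```

Call:
{"name": "drive_tool", "arguments": {
  "steps": [
    {"translation":[-0.146,0.851,-0.166],"angular":[-0.27,0.008,-0.018],"gripper":0.4},
    {"translation":[-0.146,0.851,-0.166],"angular":[-0.27,0.008,-0.018],"gripper":0.4},
    {"translation":[-0.146,0.851,-0.166],"angular":[-0.27,0.008,-0.018],"gripper":0.4},
    {"translation":[-0.146,0.851,-0.166],"angular":[-0.27,0.008,-0.018],"gripper":0.4},
    {"translation":[-0.146,0.851,-0.166],"angular":[-0.27,0.008,-0.018],"gripper":0.4},
    {"translation":[-0.146,0.851,-0.166],"angular":[-0.27,0.008,-0.018],"gripper":0.4},
    {"translation":[0,0,0],"angular":[0,0,0],"gripper":0.4}
  ]
}}

```text
t: 61.55
tool_pos: [0.5326, 0.2575, 0.3872]
tool_rot: [-0.001, -3.026, -0.817]
contact_force: [-0.8, -0.7, -0.8]
opening: 0.034
grip_force: 0.0
```

```bash
python3 - <<'E'
from pl import *
o=st()
R=frame([0,.5,-.866],[0,1,0]);z=R.as_matrix()[:,2]
g=np.array([.533,.2945,.3225]);go(g+z*.0137,R,7)
E
```

```text
t 61.55 q [ 0.0792 -0.1761  1.6385  0.5272  1.6313 -1.4451] p [0.5326 0.2575 0.3872] rv [-0.0015 -3.0262 -0.817 ] F [-0.8079 -0.6764 -0.7885] T [-0.2121 -0.0114  0.0069] op 0.034 gf 0.0
rows 7 trans [-0.003 -0.002  0.315] ang [ 0.004 -0.007 -0.003]
```

Call:
{"name": "drive_tool", "arguments": {
  "steps": [
    {"translation":[0,0,0.315],"angular":[0,0,0],"gripper":0.4},
    {"translation":[0,0,0.315],"angular":[0,0,0],"gripper":0.4},
    {"translation":[0,0,0.315],"angular":[0,0,0],"gripper":0.4},
    {"translation":[0,0,0.315],"angular":[0,0,0],"gripper":0.4},
    {"translation":[0,0,0.315],"angular":[0,0,0],"gripper":0.4},
    {"translation":[0,0,0.315],"angular":[0,0,0],"gripper":0.4},
    {"translation":[0,0,0.315],"angular":[0,0,0],"gripper":0.4},
    {"translation":[0,0,0],"angular":[0,0,0],"gripper":0.4}
  ],
  "force": 35
}}

```text
t: 62.55
tool_pos: [0.5311, 0.3015, 0.3091]
tool_rot: [-0.004, -3.024, -0.816]
contact_force: [-0.0, -0.2, -1.2]
opening: 0.0342
grip_force: 0.0
```

Call:
{"name": "drive_tool", "arguments": {
  "steps": [
    {"translation":[0,0,0],"angular":[0,0,0],"gripper":0},
    {"translation":[0,0,0],"angular":[0,0,0],"gripper":0},
    {"translation":[0,0,0],"angular":[0,0,0],"gripper":0},
    {"translation":[0,0,0],"angular":[0,0,0],"gripper":0}
  ]
}}

```text
t: 63.05
tool_pos: [0.5319, 0.3015, 0.3118]
tool_rot: [-0.003, -3.026, -0.819]
contact_force: [-1.1, 2.4, 2.5]
opening: 0.0105
grip_force: 35.1
```

```bash
python3 - <<'E'
from pl import *
st();lidq()
R=frame([0,.5,-.866],[0,1,0])
arc(1.845,np.concatenate([np.linspace(1.845,1.725,4)[1:],np.linspace(1.725,.225,22)[1:]]),R)
E
```

```text
t 63.05 q [ 0.1586 -0.1312  1.7216  0.5248  1.4796 -1.4399] p [0.5319 0.3015 0.3118] rv [-0.0031 -3.0264 -0.8193] F [-1.0945  2.3916  2.4615] T [ 0.3289 -0.0001  0.2273] op 0.0105 gf 35.1
lid q 1.83482575543712 0.2621491837161728
[{"translation": [0, -0.18, -0.19], "angular": [0, 0, 0], "gripper": 0}, {"translation": [0, -0.18, -0.18], "angular": [0, 0, 0], "gripper": 0}, {"translation": [0, -0.19, -0.18], "angular": [0, 0, 0], "gripper": 0}, {"translation": [0, -0.36, -0.29], "angular": [0, 0, 0], "gripper": 0}, {"translation": [0, -0.38, -0.27], "angular": [0, 0, 0], "gripper": 0}, {"translation": [0, -0.39, -0.24], "angular": [0, 0, 0], "gripper": 0}, {"translation": [0, -0.41, -0.21], "angular": [0, 0, 0], "gripper": 0}, {"translation": [0, -0.43, -0.18], "angular": [0, 0, 0], "gripper": 0}]
[{"translation": [0, -0.44, -0.15], "angular": [0, 0, 0], "gripper": 0}, {"translation": [0, -0.44, -0.12], "angular": [0, 0, 0], "gripper": 0}, {"translation": [0, -0.46, -0.09], "angular": [0, 0, 0], "gripper": 0}, {"translation": [0, -0.46, -0.05], "angular": [0, 0, 0], "gripper": 0}, {"translation": [0, -0.46, -0.03], "angular": [0, 0, 0], "gripper": 0}, {"translation": [0, -0.46, 0.02], "angular": [0, 0, 0], "gripper": 0}, {"translation": [0, -0.46, 0.04], "angular": [0, 0, 0], "gripper": 0}, {"translation": [0, -0.46, 0.08], "angular": [0, 0, 0], "gripper": 0}]
[{"translation": [0, -0.45, 0.11], "angular": [0, 0, 0], "gripper": 0}, {"translation": [0, -0.44, 0.14], "angular": [0, 0, 0], "gripper": 0}, {"translation": [0, -0.43, 0.17], "angular": [0, 0, 0], "gripper": 0}, {"translation": [0, -0.42, 0.21], "angular": [0, 0, 0], "gripper": 0}, {"translation": [0, -0.40, 0.23], "angular": [0, 0, 0], "gripper": 0}, {"translation": [0, -0.38, 0.26], "angular": [0, 0, 0], "gripper": 0}, {"translation": [0, -0.36, 0.29], "angular": [0, 0, 0], "gripper": 0}, {"translation": [0, -0.34, 0.31], "angular": [0, 0, 0], "gripper": 0}]
```

Call:
{"name": "drive_tool", "arguments": {
  "steps": [
    {"translation":[0,-0.18,-0.19],"angular":[0,0,0],"gripper":0},
    {"translation":[0,-0.18,-0.18],"angular":[0,0,0],"gripper":0},
    {"translation":[0,-0.19,-0.18],"angular":[0,0,0],"gripper":0},
    {"translation":[0,-0.36,-0.29],"angular":[0,0,0],"gripper":0},
    {"translation":[0,-0.38,-0.27],"angular":[0,0,0],"gripper":0},
    {"translation":[0,-0.39,-0.24],"angular":[0,0,0],"gripper":0},
    {"translation":[0,-0.41,-0.21],"angular":[0,0,0],"gripper":0},
    {"translation":[0,-0.43,-0.18],"angular":[0,0,0],"gripper":0}
  ]
}}

```text
t: 64.05
tool_pos: [0.533, 0.178, 0.3232]
tool_rot: [-0.003, -3.031, -0.82]
contact_force: [4.3, 1.5, 7.8]
opening: 0.0105
grip_force: 35.7
```

```bash
python3 - <<'E'
from pl import *
st();lidq()
E
```

```text
t 64.05 q [-0.0699 -0.1912  1.756   0.5277  1.6123 -1.6258] p [0.533  0.178  0.3232] rv [-0.0031 -3.0308 -0.8204] F [4.3138 1.4825 7.8071] T [ 0.8944 -0.7024 -0.2394] op 0.0105 gf 35.7
lid q 1.3598858298260008 0.264650747855013
```

Call:
{"name": "drive_tool", "arguments": {
  "steps": [
    {"translation":[0,-0.44,-0.15],"angular":[0,0,0],"gripper":0},
    {"translation":[0,-0.44,-0.12],"angular":[0,0,0],"gripper":0},
    {"translation":[0,-0.46,-0.09],"angular":[0,0,0],"gripper":0},
    {"translation":[0,-0.46,-0.05],"angular":[0,0,0],"gripper":0},
    {"translation":[0,-0.46,-0.03],"angular":[0,0,0],"gripper":0},
    {"translation":[0,-0.46,0.02],"angular":[0,0,0],"gripper":0},
    {"translation":[0,-0.46,0.04],"angular":[0,0,0],"gripper":0},
    {"translation":[0,-0.46,0.08],"angular":[0,0,0],"gripper":0}
  ]
}}

```text
t: 65.05
tool_pos: [0.5331, 0.0449, 0.2585]
tool_rot: [-0.006, -3.033, -0.815]
contact_force: [6.7, -1.8, 4.0]
opening: 0.0105
grip_force: 35.9
```

Call:
{"name": "drive_tool", "arguments": {
  "steps": [
    {"translation":[0,-0.45,0.11],"angular":[0,0,0],"gripper":0},
    {"translation":[0,-0.44,0.14],"angular":[0,0,0],"gripper":0},
    {"translation":[0,-0.43,0.17],"angular":[0,0,0],"gripper":0},
    {"translation":[0,-0.42,0.21],"angular":[0,0,0],"gripper":0},
    {"translation":[0,-0.4,0.23],"angular":[0,0,0],"gripper":0},
    {"translation":[0,-0.38,0.26],"angular":[0,0,0],"gripper":0},
    {"translation":[0,-0.36,0.29],"angular":[0,0,0],"gripper":0},
    {"translation":[0,-0.34,0.31],"angular":[0,0,0],"gripper":0}
  ]
}}

```text
t: 66.05
tool_pos: [0.5321, -0.0313, 0.1333]
tool_rot: [-0.006, -3.032, -0.815]
contact_force: [9.2, 2.6, 0.6]
opening: 0.0104
grip_force: 36.1
```

```bash
python3 - <<'E'
from pl import *
st();lidq()
arc(.21,np.linspace(.21,.02,9)[1:],frame([0,.5,-.866],[0,1,0]))
E
```

```text
t 66.05 q [-0.4448  0.0205  1.882   0.471   1.4934 -2.1096] p [ 0.5321 -0.0313  0.1333] rv [-0.0065 -3.0322 -0.8152] F [9.1838 2.5654 0.5892] T [ 0.4243 -1.3727 -0.6773] op 0.0104 gf 36.1
lid q 0.22831906055440257 0.2625549628173595
[{"translation": [0, -0.11, 0.11], "angular": [0, 0, 0], "gripper": 0}, {"translation": [0, -0.10, 0.11], "angular": [0, 0, 0], "gripper": 0}, {"translation": [0, -0.10, 0.12], "angular": [0, 0, 0], "gripper": 0}, {"translation": [0, -0.10, 0.12], "angular": [0, 0, 0], "gripper": 0}, {"translation": [0, -0.10, 0.12], "angular": [0, 0, 0], "gripper": 0}, {"translation": [0, -0.09, 0.12], "angular": [0, 0, 0], "gripper": 0}, {"translation": [0, -0.09, 0.13], "angular": [0, 0, 0], "gripper": 0}, {"translation": [0, -0.09, 0.12], "angular": [0, 0, 0], "gripper": 0}]
```

Call:
{"name": "drive_tool", "arguments": {
  "steps": [
    {"translation":[-0.02,-0.11,0.11],"angular":[0,0,0],"gripper":0},
    {"translation":[-0.02,-0.1,0.11],"angular":[0,0,0],"gripper":0},
    {"translation":[0,-0.1,0.12],"angular":[0,0,0],"gripper":0},
    {"translation":[0,-0.1,0.12],"angular":[0,0,0],"gripper":0},
    {"translation":[0,-0.1,0.12],"angular":[0,0,0],"gripper":0},
    {"translation":[0,-0.09,0.12],"angular":[0,0,0],"gripper":0},
    {"translation":[0,-0.09,0.13],"angular":[0,0,0],"gripper":0},
    {"translation":[0,0,0],"angular":[0,0,0],"gripper":0}
  ]
}}

```text
t: 67.05
tool_pos: [0.5321, -0.0385, 0.0897]
tool_rot: [-0.006, -3.03, -0.812]
contact_force: [6.7, -4.2, -1.9]
opening: 0.0105
grip_force: 37.1
```

```bash
python3 - <<'E'
from pl import *
st();lidq()
E
```

```text
t 67.05 q [-0.455   0.0851  1.8962  0.4688  1.4295 -2.1529] p [ 0.5321 -0.0385  0.0897] rv [-0.006  -3.0296 -0.8116] F [ 6.7233 -4.1883 -1.9029] T [-0.8125 -0.8973 -0.3602] op 0.0105 gf 37.1
lid q 0.05926047657783958 0.2613420295568119
```

Call:
{"name": "drive_tool", "arguments": {
  "steps": [
    {"translation":[0,-0.02,0.04],"angular":[0,0,0],"gripper":0},
    {"translation":[0,-0.02,0.04],"angular":[0,0,0],"gripper":0},
    {"translation":[0,-0.02,0.04],"angular":[0,0,0],"gripper":0},
    {"translation":[0,-0.02,0.04],"angular":[0,0,0],"gripper":0},
    {"translation":[0,-0.02,0.03],"angular":[0,0,0],"gripper":0},
    {"translation":[0,0,0],"angular":[0,0,0],"gripper":0}
  ]
}}

```text
t: 67.8
tool_pos: [0.5321, -0.039, 0.0817]
tool_rot: [-0.005, -3.03, -0.809]
contact_force: [4.0, -6.9, 1.0]
opening: 0.0104
grip_force: 37.6
```

Call:
{"name": "drive_tool", "arguments": {
  "steps": [
    {"translation":[0,-0.01,0.03],"angular":[0,0,0],"gripper":0},
    {"translation":[0,-0.01,0.03],"angular":[0,0,0],"gripper":0},
    {"translation":[0,0,0],"angular":[0,0,0],"gripper":0}
  ]
}}

```text
t: 68.18
tool_pos: [0.5321, -0.0392, 0.0793]
tool_rot: [-0.005, -3.031, -0.807]
contact_force: [4.0, -8.7, 0.4]
opening: 0.0102
grip_force: 37.8
```

Call:
{"name": "drive_tool", "arguments": {
  "steps": [
    {"translation":[0,-0.05,0.01],"angular":[0,0,0],"gripper":0},
    {"translation":[0,-0.02,0.03],"angular":[0,0,0],"gripper":0},
    {"translation":[0,0,0],"angular":[0,0,0],"gripper":0}
  ]
}}

```text
t: 68.55
tool_pos: [0.5321, -0.0393, 0.0768]
tool_rot: [-0.005, -3.03, -0.812]
contact_force: [5.3, -4.3, 1.1]
opening: 0.0103
grip_force: 37.6
```

Call:
{"name": "drive_tool", "arguments": {
  "steps": [
    {"translation":[0,-0.015,0.03],"angular":[0,0,0],"gripper":0},
    {"translation":[0,0,0],"angular":[0,0,0],"gripper":0}
  ]
}}

```text
t: 68.8
tool_pos: [0.5322, -0.0393, 0.0767]
tool_rot: [-0.004, -3.029, -0.813]
contact_force: [0.0, -5.4, 8.3]
opening: 0.0101
grip_force: 38.1
```

Call:
{"name": "drive_tool", "arguments": {
  "steps": [
    {"translation":[0,-0.01,0.015],"angular":[0,0,0],"gripper":0},
    {"translation":[0,0,0],"angular":[0,0,0],"gripper":0},
    {"translation":[0,0,0],"angular":[0,0,0],"gripper":0.4},
    {"translation":[0,0,0],"angular":[0,0,0],"gripper":0.4},
    {"translation":[0,0,0],"angular":[0,0,0],"gripper":0.4}
  ]
}}

```text
t: 69.42
tool_pos: [0.5302, -0.037, 0.0734]
tool_rot: [-0.004, -3.023, -0.817]
contact_force: [0.1, 0.2, -0.1]
opening: 0.0346
grip_force: 0.0
```

Call:
{"name": "drive_tool", "arguments": {
  "steps": [
    {"translation":[0,0,-0.2],"angular":[0,0,0],"gripper":0.4},
    {"translation":[0,0,-0.5],"angular":[0,0,0],"gripper":0.4},
    {"translation":[0,0,-0.7],"angular":[0,0,0],"gripper":0.4},
    {"translation":[0,0,-0.9],"angular":[0,0,0],"gripper":0.4},
    {"translation":[0,0,-0.9],"angular":[0,0,0],"gripper":0.4},
    {"translation":[0,0,-0.9],"angular":[0,0,0],"gripper":0.4},
    {"translation":[0,0,0],"angular":[0,0,0],"gripper":0.4}
  ]
}}

```text
t: 70.3
tool_pos: [0.5341, -0.1224, 0.2206]
tool_rot: [-0.004, -3.034, -0.812]
contact_force: [0.2, 0.5, -0.8]
opening: 0.0344
grip_force: 0.0
```

```bash
python3 - <<'E'
from pl import *
o=st();t=shot('top','top6.png');s=shot('side','side6.png')
for n,im in(('top0',dict(np.load('top0.npz'))),('top',t),('side0',dict(np.load('side0.npz'))),('side',s)):
    r=cloud(im).reshape(-1,3);m=(r[:,2]>.075)&(r[:,2]<.115)&(r[:,1]<-.036)&(r[:,1]>-.07)&(r[:,0]>.47)&(r[:,0]<.6);q=r[m]
    m2=(abs(r[:,0]-.53)<.09)&(r[:,1]>.03)&(r[:,1]<.19)&(r[:,2]<.16)&(r[:,2]>.05);print(n,m.sum(),np.median(q,0) if len(q) else '','lid top',np.percentile(r[m2,2],[50,90]))
c=np.zeros((560,795,3),np.uint8)
c[:250]=cv2.resize(t['color'][145:245,225:480,::-1],(795,250));c[250:560,:400]=cv2.resize(s['color'][130:330,220:480,::-1],(400,310));cv2.imwrite('pics/z9.png',c)
E
```

```text
t 70.3 q [-0.5811  0.0159  1.7319  0.434   1.6884 -2.1625] p [ 0.5341 -0.1224  0.2206] rv [-0.0039 -3.0342 -0.8121] F [ 0.2176  0.5094 -0.7999] T [-0.1541  0.0358 -0.04  ] op 0.0344 gf 0.0
top0 141 [ 0.5336 -0.0447  0.094 ] lid top [0.1295 0.1336]
top 136 [ 0.5332 -0.0447  0.0905] lid top [0.1279 0.1318]
side0 113 [ 0.532  -0.0485  0.0922] lid top [0.129  0.1311]
side 120 [ 0.5382 -0.049   0.0885] lid top [0.1274 0.1297]
```

View pics/z9.png

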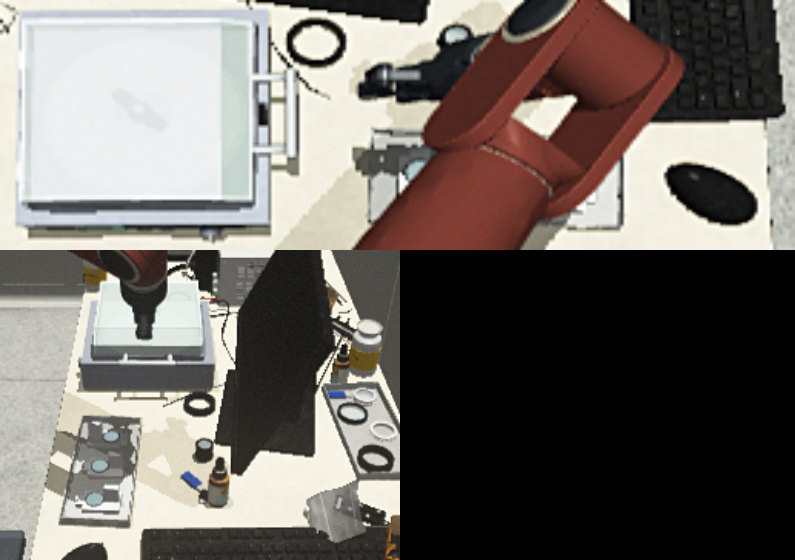

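The lid is down on its rim, with the handle slightly lower than at the start. All three carriers lie flat and separate in the tray, and the other things on the bench look undisturbed. I'll hand in the job.

```bash
python3 -c "
from station import ctrl
print(ctrl.finish_job())"
```

```text
the job is handed in; nothing more can be done
None
```

The job is handed in at about 70 s: all three lens carriers are flat and separate in the tray, the knob is fully loosened and the lid closed gently; the judge gave no verdict.

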